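# Tip the carving log into the bench cradle

### The arm

A 7-joint arm with a two-finger parallel gripper is mounted at the origin on the work surface. World frame = base frame: x ahead of the robot, y to its left, z up, the work surface at z = 0. Lengths are in m, angles in rad, forces in N, time in s.
With the tool pointing down it reaches from about 0.4 to 0.875 m from the base axis. Payload 6.5 kg.
Tool frame: the origin (TCP) lies midway between the tips of the shut fingers; the grasp point (between the pads) lies 19 mm behind it; x points along the fingers, z is the direction in which the jaws open and shut, and the axes are right-handed (so a half turn about x gives the same grasp; the last joint's range is limited). The gripper opens to 85 mm and grips with 20 to 120 N. Pads are 22 mm wide; open, the fingers measure 114 mm over their backs; the gripper's body (76 mm by 85 mm) begins 54 mm behind the grasp point. The pads swing forward as they close: fully open they stand 13 mm farther back than shut.
Start: joints at [1.1, 0.536, -0.004, 1.538, 0.003, 1.067, -0.071], TCP at [0.256, -0.597, 0.231] pointing down, gripper open.
Joint ranges: [-2.7, 2.7], [-0.37, 2.16], [-1.27, 1.26], [0.24, 2.4], [-1.31, 4.45], [0.19, 1.91], [-2.76, 2.76]. Speed limits (rad/s): [2.39, 2.39, 3.14, 3.14, 3.14, 3.14, 3.14].

### API

Orientations are given as a unit quaternion [x, y, z, w].
In Python, from station import get_state, grab_frame, sign_off, cut_out, place_of gives the robot as it stands.
- The arm moves only by the shell command python3 -m jog 'ROWS' [FORCE]. ROWS is text: rows parted by semicolons, each of 5 numbers parted by spaces: the shift along the tool's x, y, z scaled (see below), then the turn about the tool's x scaled (see below), then the opening, from 0 (shut) to 1 (fully open). In form: x y z twist grip; .... A call has 1 to 10 rows; each row is the pose to reach, as a shift and turn from the pose commanded when the call began, along the tool's axes at that moment; what a row does not reach only later rows make up. The controller multiplies each number of a shift by 60 cm and each number of a turn by 0.5 rad. A row lasts 1/10 s, in which the tool goes at most 50 mm and 8.59 degrees, less where a joint would pass 70% of its speed; a pose out of reach is approached as far as the arm can. A call with a number of a shift or a turn outside -1 to 1 is refused whole. A call with a gripper value outside its range is refused whole. The fingers move at their own pace and stop on an object; FORCE is the grip in N (left out, the last holds). Time passes only in rows, so rows that repeat a pose let the fingers close. It gives the time, the measured TCP pose, the force and the opening at its end, in the units of the state.
- get_state(): the state, without advancing time (a new reading comes with each control period).
- grab_frame(name): name is "scene" or "top" or "wrist"; returns a dict with "color" (480x640x3 uint8, blue, green, red), "z_map" (480x640 float32, m along the optical axis (not along the pixel's ray), 0 where there is no reading), "vfov" (degrees; the focal length in pixels is half the picture's height over the tangent of half this angle, whatever the lens; pixels are square), "cx", "cy" (the principal point, pixels), "k1" (the pictures are not rectified: a ray, as slopes to the right and down, at radius r is drawn at 1 + k1 r^2 times it, then the intrinsics apply), "pose" (4x4, takes a point from camera to world coordinates). Camera axes: x right, y up, looking along -z (the intrinsics and any distortion apply to the point x, -y, -z); pixel columns grow to the right and rows downward; lengths in m; the calibration is good to about 2 mm. A picture is of the moment at which its call begins.
- sign_off(): hands the job in, once; it reports no verdict.
Trained networks look in the newest picture that a camera, given by its name, has taken for a name from the list of things; names that differ only in an ending like _2 or _b are one class to them, and where a whole thing is asked for, a point or a joint stands for the part that bears it (a point fixed in the world has none). Each returns a list of dicts, best first, with "conf" (0 to 1); they miss things now and then, are a little off and sometimes report something else, mostly with a low value. They report only what shows in the picture. A call takes as long as a camera call. They do not tell look-alikes from the thing itself.
- cut_out(target, camera): "pixels" (480x640 bool, what is visible of it).
- place_of(target, camera): "location" ([x, y, z] in m, in world coordinates, good to about 4 mm: a listed point, or the origin of a listed thing).
The state is a dict: "t": time; "joints": joint angles; "joint_velocities": joint speeds; "effort": joint torques, N m; "ee_pos": TCP position; "ee_rot": TCP orientation; "contact_force": force on the tool from outside, world axes, zero at the start; "torque": the same for the moment, N m; "opening": finger opening in m.
Only numpy, scipy, OpenCV 4.12 (cv2) and the standard library are available. Lean on these libraries where they do the work, as an engineer would, in place of code of your own. Each camera call takes 0.05 s, during which the arm holds its last target.

### The job

Lay the thick round log on its side in the V-shaped carving cradle: it is too thick to grip, so slide it standing along the bench to the cradle's open end, tip it over into the V and push it along until its end butts against the cradle's end stop. Do not let the log fall over on the open bench, and leave all the other things standing or lying where they are.

Things in the scene. Friction and masses are not known exactly. Their poses are not given: they have to be found in the camera images.
- log: Round log, dark bark with pale sawn ends, 92 mm diameter, 120 mm long, about 0.4 kg, loose, standing on one end; wider than a gripper opens. Origin: centre of the end it stands on at the start; its z axis runs along the log. On the bench (friction about 0.6) it slides upright if pushed lower than about 60 mm up; pushed near its top with its foot held, it tips.
- log_mid (a point): Middle of the log, on its axis, 60 mm from either end.
- cradle: Wooden V cradle, fixed: two rails 185 mm long, 31 mm high, inner faces at 45 degrees, 32 mm apart at the bench and 94 mm at the top; 128 mm wide over the rails, 174 mm over the screw ears. Open at the mouth, bench level between the rails; closed at the other end by a stop board 150 wide, 75 high, 24 mm thick. Origin: centre of the mouth at bench level; y along the V towards the stop, z up.
- cradle_mouth (a point): Where the axis of the standing log is when its foot meets both rail ends, at bench level: 43 mm before the mouth (cradle y = -43 mm), on the V's centre line. The rail ends then hold the foot while the log is tipped. Axes as the cradle's.
- cradle_seat (a point): Where the middle of the log is when it lies in the V and butts against the stop board: cradle y = 125 mm (the stop's face is at y = 185 mm), 49 mm above the bench. Axes as the cradle's.
- mallet: Carver's mallet standing on its dark iron head (76 mm diameter, 90 mm high), wooden handle up, at most 40 mm thick, 213 mm high in all. Origin: centre of its underside. Bystander.
- blank: Square pale wood blank, 60 x 60 x 150 mm, standing on end. Origin: centre of its underside. Bystander.
- billet: Slimmer round piece of pale wood, 66 mm diameter, 95 mm high, standing. Origin: centre of its underside. Bystander.
- brush: Bench brush lying on the bench, 315 mm long, 85 mm wide, about 32 mm high. Origin: underside, where the handle's ferrule joins; x towards the bristles (135 mm), handle to -x (180 mm). Bystander.
- gouge: Gouge lying on the bench, 26 mm thick round handle. Origin: underside at the ferrule; blade 133 mm to +x, handle 115 mm to -x. Bystander.
- plane: Wooden hand plane, 220 x 62 mm, 120 mm high. Origin: centre of its underside, x along its length. Bystander.
- tin: Round wax tin, 83 mm diameter, 48 mm high. Origin: centre of its underside. Bystander.
Mind the look-alikes: they are no part of the job. Leave any yellow look-alike of the log alone.

How it is judged:
By the outcome, as a careful person would: the job done as asked, in the order asked, and still so for the second after the job is handed in, with the robot touching nothing.
It also fails if it takes over 72 s, if anything falls off the work surface, if the arm or the gripper's body presses on something with over 40 N, if the wrist force passes 120 N, or if a joint passes its speed limit or range.

## Working session

There is one attempt and no reset: what is moved stays moved. The work goes in short steps, Python scripts to look and compute and a shell command to move; the robot and the scene stay as the last step left them, time stands still between calls to the robot, and variables do not carry over. Pictures are saved under pics/ and viewed, and the job is handed in when it is done.

```bash
ls; mkdir -p pics
cat > h.py <<'E'
import numpy as np, cv2
from station import *
def snap(cam,fn):
    f=grab_frame(cam); cv2.imwrite('pics/'+fn,f['color']); return f
def world(f,us,vs,z=None):
    F=240/np.tan(np.radians(f['vfov'])/2)
    K=np.array([[F,0,f['cx']],[0,F,f['cy']],[0,0,1.]])
    p=cv2.undistortPoints(np.array([[u,v] for u,v in zip(us,vs)],float).reshape(-1,1,2),K,np.array([f['k1'],0,0,0.])).reshape(-1,2)
    d=np.c_[p[:,0],-p[:,1],-np.ones(len(p))]
    P=f['pose']
    if z is None:
        zz=f['z_map'][np.array(vs).astype(int),np.array(us).astype(int)]
        return (d*zz[:,None])@P[:3,:3].T+P[:3,3]
    w=d@P[:3,:3].T
    s=(z-P[2,3])/w[:,2]
    return P[:3,3]+w*s[:,None]
E
python3 - <<'E'
from h import *
np.set_printoptions(precision=4,suppress=True)
for c in ['scene','top','wrist']:
    f=snap(c,c+'0.png'); print(c,f['pose'],f['vfov'],f['k1'])
    if c!='wrist':
      for n in ['log','cradle','cradle_mouth','cradle_seat','mallet','blank','billet','brush','gouge','plane','tin']:
        r=place_of(n,c); print(n,[(np.round(q['location'],3),round(q['conf'],2)) for q in r])
s=get_state();print(s)
E
```

```text
pics
scene [[ 0.8142 -0.4922  0.3079  0.8709]
 [ 0.5805  0.6822 -0.4445 -0.4976]
 [ 0.0087  0.5406  0.8412  0.9999]
 [ 0.      0.      0.      1.    ]] 56.09597387598607 -0.022958625834030237
log [(array([ 0.285, -0.306,  0.002]), 0.83), (array([ 0.443, -0.344,  0.001]), 0.79)]
cradle [(array([0.554, 0.117, 0.001]), 0.94), (array([ 0.44 , -0.346, -0.002]), 0.24)]
cradle_mouth [(array([ 0.522, -0.137,  0.006]), 0.73)]
cradle_seat [(array([0.564, 0.237, 0.049]), 0.82)]
mallet [(array([ 0.736, -0.331,  0.005]), 0.94)]
blank [(array([ 0.596, -0.335,  0.   ]), 0.81)]
billet []
brush [(array([ 0.778,  0.175, -0.004]), 0.8)]
gouge [(array([ 0.545, -0.517, -0.003]), 0.86)]
plane [(array([0.432, 0.495, 0.002]), 0.9)]
tin [(array([ 0.785, -0.074, -0.004]), 0.65), (array([0.434, 0.493, 0.001]), 0.36)]
top [[-0.0023  0.9914 -0.1312  0.3072]
 [-0.9999 -0.0009  0.0105  0.0025]
 [ 0.0103  0.1312  0.9913  1.7792]
 [ 0.      0.      0.      1.    ]] 45.63075337360756 -0.10573060456994189
log [(array([ 0.665, -0.176,  0.   ]), 0.86), (array([ 0.286, -0.301, -0.003]), 0.82)]
cradle [(array([0.546, 0.11
[... 503 characters left out ...]
wrist [[ 0.3934  0.877   0.276   0.3271]
 [-0.9194  0.3756  0.1168 -0.5674]
 [-0.0012 -0.2997  0.954   0.3735]
 [ 0.      0.      0.      1.    ]] 58.14963226568643 -0.007454726911538225
{'t': 1.25, 'joints': array([ 1.0998,  0.5364, -0.0044,  1.5379,  0.0026,  1.0673, -0.0712]), 'joint_velocities': array([-0.0007,  0.0003, -0.0005, -0.0002,  0.0007,  0.0004, -0.001 ]), 'effort': array([ -0.0003, -58.333 ,   1.0475, -25.9434,   0.0124,   0.0018,
        -0.    ]), 'ee_pos': array([ 0.256 , -0.5975,  0.2313]), 'ee_rot': array([ 0.3893,  0.5903, -0.3893,  0.5903]), 'contact_force': array([ 0.1709, -0.5349,  0.3966]), 'torque': array([ 0.0183, -0.0127,  0.0136]), 'opening': 0.08536497950665443}
```

View pics/scene0.png

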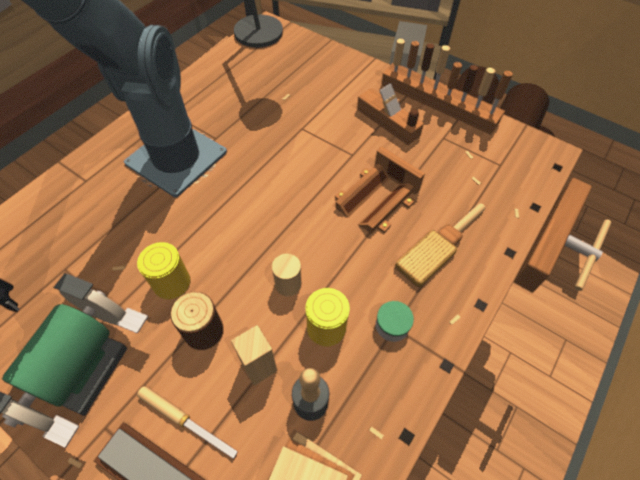

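View pics/top0.png

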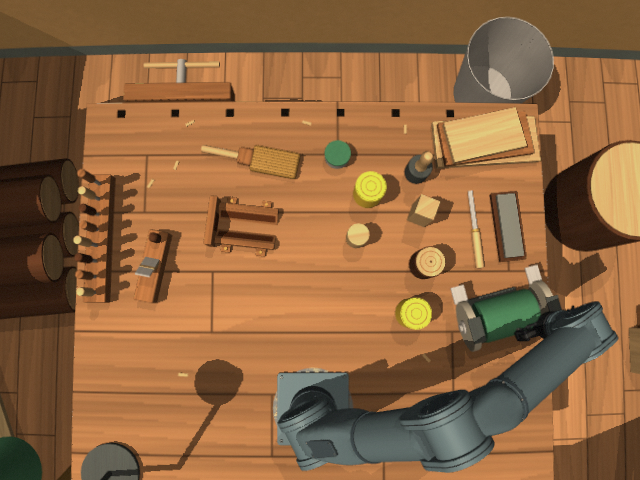

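Candidates for the log:
- dark bark with pale ends: scene (197,320), top (430,262)
- yellow look-alikes: scene (163,270) and (327,316), top (416,313) and (370,188)

The dark one fits the description. I'll confirm it in a crop and measure it along with the cradle and billet.

```bash
cat >> h.py <<'E'
def cloud(f):
    v,u=np.mgrid[0:480,0:640]; u=u.ravel();v=v.ravel()
    m=f['z_map'].ravel()>0
    return world(f,u[m],v[m])
def circ(P):
    A=np.c_[P[:,:2],np.ones(len(P))]; s=np.linalg.lstsq(A,(P[:,:2]**2).sum(1),rcond=None)[0]
    c=s[:2]/2; return c,np.sqrt(s[2]+c@c)
def topc(f,c,z,R,tol=.006):
    P=cloud(f); m=(np.hypot(P[:,0]-c[0],P[:,1]-c[1])<R)&(abs(P[:,2]-z)<tol); Q=P[m].astype(np.float32)
    if len(Q)<5: return None
    (x,y),r=cv2.minEnclosingCircle(Q[:,:2]); return (np.round([x,y,r],4),Q[:,:3].mean(0).round(4),len(Q))
E
python3 - <<'E'
from h import *
np.set_printoptions(precision=4,suppress=True)
fs=grab_frame('scene');ft=grab_frame('top')
a=cv2.resize(fs['color'][220:400,120:380],None,fx=3,fy=3)
cv2.imwrite('pics/crop1.png',a)
a=cv2.resize(ft['color'][180:280,190:330],None,fx=5,fy=5); cv2.imwrite('pics/crop2.png',a)
for n,f in (('s',fs),('t',ft)):
    print(n,'log',topc(f,(.443,-.347),.12,.065),'billet',topc(f,(.52,-.136),.095,.05),'yel',topc(f,(.665,-.176),.12,.065))
    P=cloud(f)
    m=(abs(P[:,0]-.555)<.1)&(P[:,1]>.1)&(P[:,1]<.31)&(abs(P[:,2]-.031)<.005);Q=P[m].astype(np.float32)
    print('rails',len(Q),cv2.minAreaRect(Q[:,:2]),cv2.boxPoints(cv2.minAreaRect(Q[:,:2])))
    m=(abs(P[:,0]-.57)<.15)&(P[:,1]>.2)&(P[:,1]<.4)&(abs(P[:,2]-.075)<.006);Q=P[m].astype(np.float32)
    print('stop',len(Q),cv2.boxPoints(cv2.minAreaRect(Q[:,:2])))
    m=(P[:,0]>.2)&(P[:,0]<.6)&(P[:,1]>-.6)&(P[:,1]<-.39)&(P[:,2]>.05)&(P[:,2]<.2);Q=P[m]
    # occupancy behind the log
    H,_,_=np.histogram2d(Q[:,0],Q[:,1],bins=[np.arange(.2,.61,.04),np.arange(-.6,-.38,.03)]);print(H.astype(int))
E
```

```text
Traceback (most recent call last):
  File "h.py", line 27, in topc
    (x,y),r=cv2.minEnclosingCircle(Q[:,:2]); return (np.round([x,y,r],4),Q[:,:3].mean(0).round(4),len(Q))
            ~~~~~~~~~~~~~~~~~~~~~~^^^^^^^^^
cv2.error: OpenCV(4.12.0) /io/opencv/modules/imgproc/src/shapedescr.cpp:201: error: (-215:Assertion failed) count >= 0 && (depth == CV_32F || depth == CV_32S) in function 'minEnclosingCircle'
```

View pics/crop1.png

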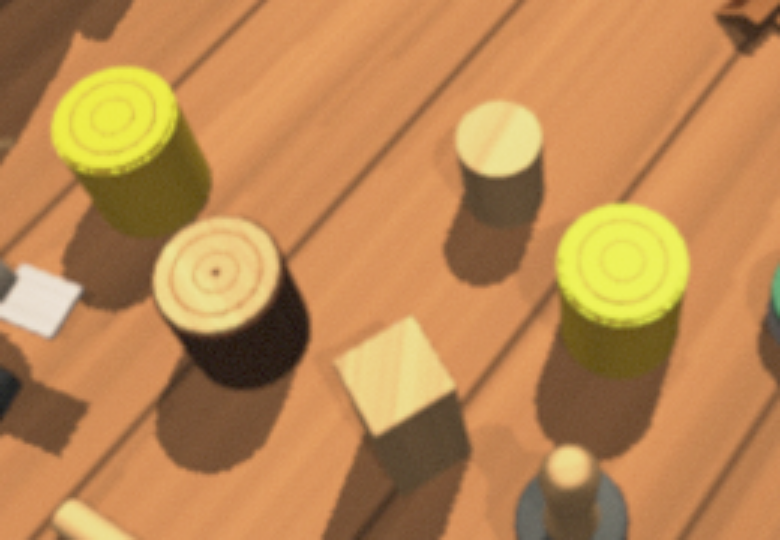

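View pics/crop2.png

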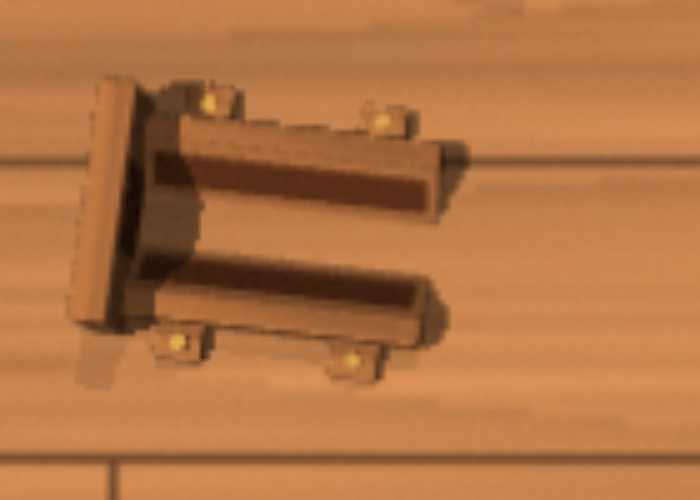

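The crop confirms it: the log has dark bark and a pale sawn end, at crop (230,300). The yellow ones are decoys. The cradle mouth faces right in the top view (−y), turned slightly.

```bash
sed -i 's/minEnclosingCircle(Q\[:,:2\])/minEnclosingCircle(np.ascontiguousarray(Q[:,:2]))/' h.py
python3 - <<'E'
from h import *
np.set_printoptions(precision=4,suppress=True)
fs=grab_frame('scene');ft=grab_frame('top')
A=np.ascontiguousarray
for n,f in (('s',fs),('t',ft)):
    print(n,'log',topc(f,(.443,-.347),.12,.065),'billet',topc(f,(.52,-.136),.095,.05),'yel',topc(f,(.665,-.176),.12,.065))
    P=cloud(f)
    m=(abs(P[:,0]-.555)<.1)&(P[:,1]>.1)&(P[:,1]<.31)&(abs(P[:,2]-.031)<.004);Q=P[m].astype(np.float32)
    print('rails',len(Q),cv2.boxPoints(cv2.minAreaRect(A(Q[:,:2]))))
    m=(abs(P[:,0]-.57)<.15)&(P[:,1]>.2)&(P[:,1]<.4)&(abs(P[:,2]-.075)<.006);Q=P[m].astype(np.float32)
    print('stop',len(Q),cv2.boxPoints(cv2.minAreaRect(A(Q[:,:2]))))
    m=(P[:,0]>.2)&(P[:,0]<.6)&(P[:,1]>-.6)&(P[:,1]<-.39)&(P[:,2]>.02)&(P[:,2]<.2);Q=P[m]
    H,_,_=np.histogram2d(Q[:,0],Q[:,1],bins=[np.arange(.2,.61,.04),np.arange(-.6,-.38,.03)]);print(H.astype(int))
E
```

```text
s log (array([ 0.4407, -0.3459,  0.0472]), array([ 0.4426, -0.3471,  0.1198], dtype=float32), 1391) billet (array([ 0.5241, -0.1368,  0.0342]), array([ 0.5257, -0.1371,  0.0949], dtype=float32), 596) yel (array([ 0.6656, -0.173 ,  0.0469]), array([ 0.6662, -0.1752,  0.1201], dtype=float32), 1345)
rails 928 [[0.4863 0.1136]
 [0.636  0.1069]
 [0.645  0.3091]
 [0.4953 0.3157]]
stop 421 [[0.4937 0.3009]
 [0.6425 0.2862]
 [0.6455 0.3164]
 [0.4966 0.3311]]
[[ 11  34  65  40 355  37   0]
 [217 236 261 200 496 160   0]
 [389 428 570 630 266 307   4]
 [893 734 489 283  44 317  68]
 [  4   0   0   0   0  67  18]
 [  0   0  47   0   0   0  15]
 [ 66   0 190   4   0   0  20]
 [133   0 173  22   0   0   0]
 [178   0 116  42   0   0   0]
 [217   0   0   0   0   0   0]]
t log (array([ 0.4384, -0.346 ,  0.0471]), array([ 0.4391, -0.3456,  0.1196], dtype=float32), 647) billet (array([ 0.5238, -0.1375,  0.0333]), array([ 0.5235, -0.1371,  0.0947], dtype=float32), 326) yel (array([ 0.6647, -0.1757,  0.0465]), array([ 0.6645, -0.1747,  0.1197], dtype=float32), 612)
rails 571 [[0.475  0.1218]
 [0.6247 0.1039]
 [0.647  0.2908]
 [0.4973 0.3086]]
stop 335 [[0.4946 0.304 ]
 [0.6445 0.2873]
 [0.6474 0.3132]
 [0.4975 0.3299]]
[[ 20  81 104  83 237  58   0]
 [125 140 145 145 125 228   0]
 [143 148 149 207  76 202   1]
 [159 120  90  53  17 130  33]
 [  0   0   0   0   0  28   6]
 [  0   0  24   0   0   0   4]
 [ 26   0  69   4   0   0   3]
 [ 50   0  59  17   0   0   0]
 [ 63   0  31  23   0   0   0]
 [ 93   0   4   4   0   0   0]]
```

```bash
cat >> h.py <<'E'
from scipy.spatial.transform import Rotation as Rn
def plan(x,y,z,head):
    """rows values to bring TCP to x,y,z with tool pushing heading (deg from +y towards +x)"""
    s=get_state(); R=Rn.from_quat(s['ee_rot']).as_matrix(); 
    d=R.T@(np.array([x,y,z])-s['ee_pos'])
    h=np.array([np.sin(np.radians(head)),np.cos(np.radians(head)),0])
    # twist so tool +-y along h
    hl=R.T@h; ang=[np.arctan2(hl[2],hl[1]),np.arctan2(-hl[2],-hl[1])]
    print('t',s['t'],'pos',s['ee_pos'].round(4),'F',s['contact_force'].round(1),'op',round(s['opening'],4),'q',s['joints'].round(2))
    print('R',R.round(3).tolist()); print('shift/0.6',(d/.6).round(4),'twist/.5 options',(np.array(ang)/.5).round(4))
E
python3 - <<'E'
from h import *
plan(.445,-.42,.2,-4)
f=grab_frame('top');P=cloud(f)
g=grab_frame('scene');P=np.r_[P,cloud(g)]
for x in np.arange(.32,.5,.02):
    print(round(x,2),[round(float(P[(abs(P[:,0]-x)<.01)&(abs(P[:,1]-y)<.01)][:,2].max(initial=-1)),3) for y in np.arange(-.5,-.38,.02)])
w=snap('wrist','w0.png')
E
```

```text
t 1.45 pos [ 0.256  -0.5975  0.2313] F [-0.1  0.4  0.2] op 0.0857 q [ 1.1   0.54 -0.    1.54  0.    1.07 -0.07]
R [[-0.0, 0.919, 0.394], [-0.0, 0.394, -0.919], [-1.0, -0.0, 0.0]]
shift/0.6 [ 0.0521  0.4061 -0.1478] twist/.5 options [-2.4716  3.8116]
0.32 [0.154, 0.146, 0.146, 0.153, 0.142, 0.008]
0.34 [0.033, 0.029, 0.108, 0.112, 0.112, 0.009]
0.36 [0.006, 0.006, 0.098, 0.108, 0.11, 0.105]
0.38 [0.008, 0.006, 0.085, 0.105, 0.011, 0.008]
0.4 [0.008, 0.006, 0.009, 0.009, 0.007, 0.01]
0.42 [0.01, 0.008, 0.007, 0.007, 0.009, 0.115]
0.44 [0.021, 0.009, 0.01, 0.006, 0.006, 0.12]
0.46 [0.023, 0.008, 0.014, 0.012, 0.009, 0.11]
0.48 [0.027, 0.008, 0.01, 0.009, 0.01, 0.005]
```

```bash
python3 -m jog '0 0.05 -0.02 -0.15 0.6; 0 0.1 -0.04 -0.3 0.6; 0 0.16 -0.06 -0.45 0.6; 0 0.22 -0.08 -0.6 0.6; 0 0.28 -0.1 -0.75 0.6; 0 0.34 -0.125 -0.9 0.6; 0 0.38 -0.14 -1 0.6; 0 0.406 -0.148 -1 0.6; 0 0.406 -0.148 -1 0.6'
python3 -c "
from h import *
plan(.445,-.42,.2,-4)"
```

```text
t: 2.5
ee_pos: [0.4466, -0.4185, 0.2313]
ee_rot: [0.231, 0.668, -0.23, 0.669]
contact_force: [0.1, 1.3, 1.2]
opening: 0.0512
t 2.5 pos [ 0.4466 -0.4185  0.2313] F [0.1 1.3 1.2] op 0.0512 q [ 0.81  0.48 -0.18  1.64  0.09  1.03 -0.06]
R [[0.001, 0.617, 0.787], [0.001, 0.787, -0.617], [-1.0, 0.001, 0.0]]
shift/0.6 [ 0.0522 -0.0036 -0.0006] twist/.5 options [-1.4683  4.8149]
```

```bash
python3 -m jog '0 0 0 -0.3 0.6; 0 0 0 -0.6 0.6; 0 0 0 -0.9 0.6; 0 0 0 -1 0.6; 0 0 0 -1 0.6'; python3 -m jog '0 0 0 -0.25 0.6; 0 0 0 -0.47 0.6; 0 0 0 -0.47 0.6'
python3 -c "
from h import *
plan(.4445,-.412,.055,-4)
snap('wrist','w1.png')"
```

```text
t: 3.0
ee_pos: [0.4429, -0.4223, 0.2311]
ee_rot: [0.06, 0.705, -0.06, 0.704]
contact_force: [-0.0, -0.5, -0.8]
opening: 0.0514
t: 3.3
ee_pos: [0.4436, -0.4213, 0.2311]
ee_rot: [-0.023, 0.707, 0.023, 0.706]
contact_force: [-0.0, -0.7, 0.2]
opening: 0.0513
t 3.3 pos [ 0.4436 -0.4213  0.2311] F [-0.  -0.7  0.2] op 0.0513 q [ 0.93  0.49 -0.33  1.63  0.18  1.05  0.61]
R [[-0.001, -0.066, 0.998], [-0.0, 0.998, 0.066], [-1.0, -0.0, -0.001]]
shift/0.6 [0.2935 0.0155 0.0027] twist/.5 options [-0.0084  6.2748]
```

View pics/w1.png

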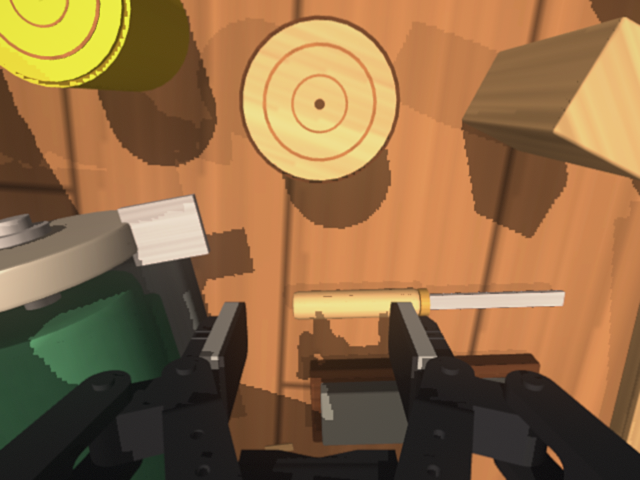

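```bash
python3 -m jog '0.06 -0.005 0 0 0.6; 0.12 -0.01 0 0 0.6; 0.18 -0.01 0 0 0.6; 0.23 -0.01 0 0 0.6; 0.27 -0.01 0 0 0.6; 0.291 -0.01 0 0 0.6; 0.291 -0.01 0 0 0.6; 0.291 -0.01 0 0 0.6'
python3 -c "
from h import *
plan(.444,-.40,.056,-4)
f=snap('wrist','w2.png'); g=snap('scene','s2.png'); cv2.imwrite('pics/s2c.png',cv2.resize(g['color'][150:400,100:400],None,fx=2.4,fy=2.4))
print(topc(g,(.44,-.345),.12,.065))"
```

```text
t: 4.15
ee_pos: [0.4458, -0.4266, 0.0576]
ee_rot: [-0.024, 0.706, 0.023, 0.707]
contact_force: [1.3, -0.9, 0.0]
opening: 0.0514
t 4.15 pos [ 0.4458 -0.4266  0.0576] F [ 1.3 -0.9  0. ] op 0.0514 q [ 0.89  0.72 -0.28  1.72  0.27  0.74  0.54]
R [[0.001, -0.067, 0.998], [-0.001, 0.998, 0.067], [-1.0, -0.001, 0.001]]
shift/0.6 [0.0026 0.0444 0.0001] twist/.5 options [-4.6000e-03  6.2786e+00]
(array([ 0.4404, -0.3462,  0.0468]), array([ 0.4429, -0.3465,  0.1198], dtype=float32), 1379)
```

View pics/w2.png

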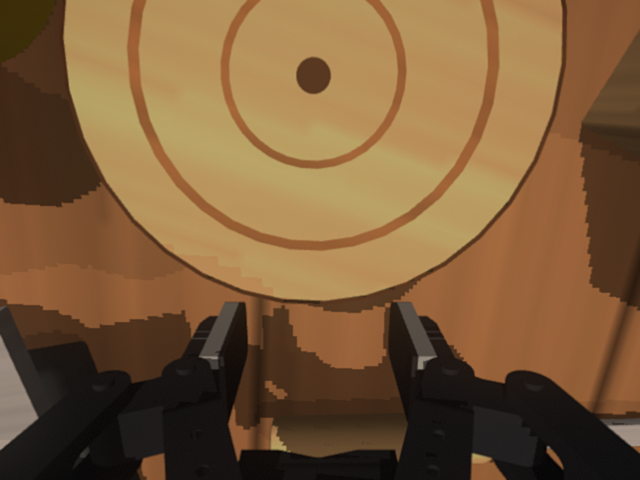

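View pics/s2c.png

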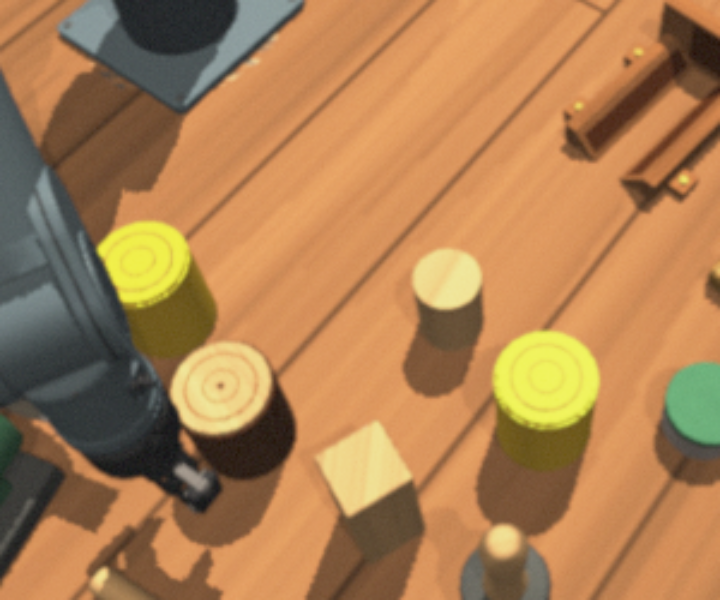

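```bash
python3 -m jog '0.004 0.01 0 0 0.6; 0.006 0.02 0 0 0.6; 0.006 0.028 0 0 0.6; 0.006 0.036 0 0 0.6; 0.006 0.044 0 0 0.6; 0.006 0.052 0 0 0.6; 0.006 0.06 0 0 0.6; 0.006 0.068 0 0 0.6; 0.006 0.076 0 0 0.6'
python3 -c "
from h import *
plan(.444,-.40,.056,-4)
f=snap('wrist','w3.png'); g=snap('scene','s3.png');h=grab_frame('top') 
print(topc(g,(.44,-.335),.12,.065),topc(h,(.44,-.335),.12,.065))"
```

```text
t: 5.15
ee_pos: [0.4422, -0.3804, 0.0532]
ee_rot: [-0.025, 0.707, 0.024, 0.707]
contact_force: [0.4, -3.9, 2.5]
opening: 0.0511
t 5.15 pos [ 0.4422 -0.3804  0.0532] F [ 0.4 -3.9  2.5] op 0.0511 q [ 0.84  0.69 -0.27  1.81  0.28  0.68  0.47]
R [[0.0, -0.069, 0.998], [-0.001, 0.998, 0.069], [-1.0, -0.001, 0.0]]
shift/0.6 [-0.0047 -0.0329  0.0007] twist/.5 options [-1.7000e-03  6.2815e+00]
(array([ 0.4422, -0.337 ,  0.0618]), array([ 0.448 , -0.3105,  0.1221], dtype=float32), 692) (array([ 0.4398, -0.3381,  0.0627]), array([ 0.4376, -0.3139,  0.1216], dtype=float32), 428)
```

View pics/w3.png

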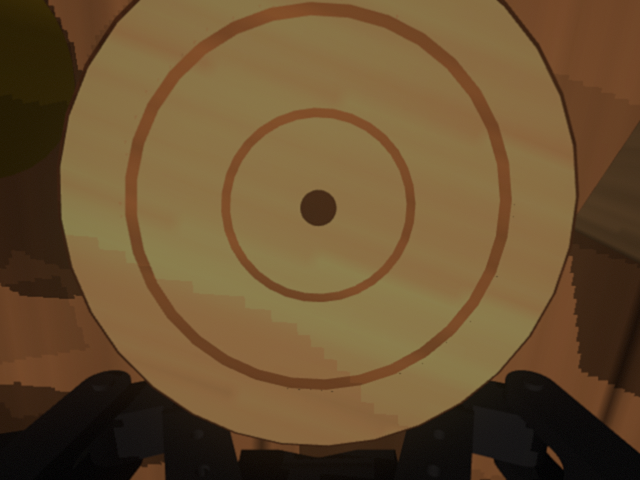

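```bash
cat >> h.py <<'E'
def tilt(f,c,R=.075,lo=.108,hi=.16):
    P=cloud(f); m=(np.hypot(P[:,0]-c[0],P[:,1]-c[1])<R)&(P[:,2]>lo)&(P[:,2]<hi); Q=P[m]
    col=None
    for _ in range(4):
        s=np.linalg.lstsq(np.c_[Q[:,:2],np.ones(len(Q))],Q[:,2],rcond=None)[0]
        r=abs(Q[:,2]-np.c_[Q[:,:2],np.ones(len(Q))]@s); Q=Q[r<.004]
    return 'slope',s[:2].round(3),'n',len(Q),'zr',Q[:,2].min().round(4),Q[:,2].max().round(4),'x',Q[:,0].min().round(4),Q[:,0].max().round(4),'y',Q[:,1].min().round(4),Q[:,1].max().round(4)
E
python3 -c "
from h import *
w=grab_frame('wrist');g=snap('scene','s4.png')
print(tilt(w,(.44,-.33)));print(tilt(g,(.44,-.32)))
cv2.imwrite('pics/s4c.png',cv2.resize(g['color'][150:400,100:400],None,fx=2.4,fy=2.4))"
```

```text
('slope', array([ 0.006, -0.138]), 'n', 182760, 'zr', np.float64(0.1193), np.float64(0.1313), 'x', np.float64(0.3807), np.float64(0.5042), 'y', np.float64(-0.3768), np.float64(-0.2861))
('slope', array([-0.019, -0.16 ]), 'n', 890, 'zr', np.float64(0.1152), np.float64(0.1326), 'x', np.float64(0.3974), np.float64(0.4854), 'y', np.float64(-0.3649), np.float64(-0.2759))
```

View pics/s4c.png

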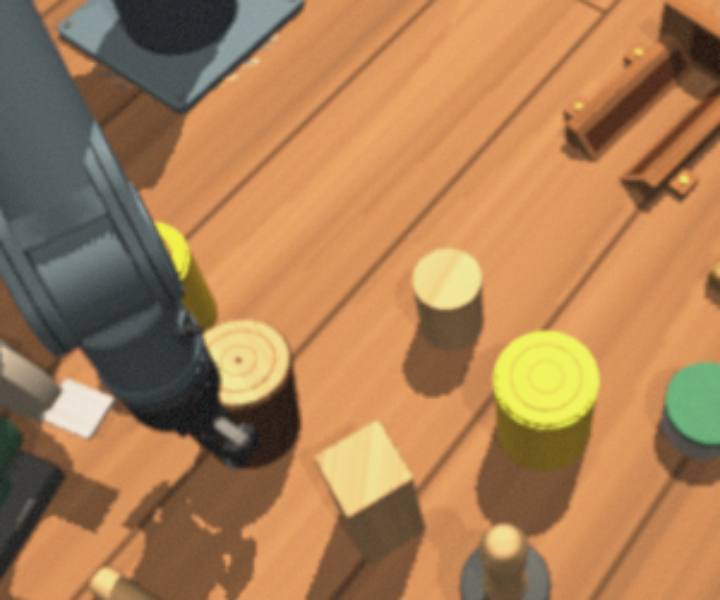

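```bash
python3 -m jog '0 -0.005 0 0 0.6; 0 -0.01 0 0 0.6; 0 -0.015 0 0 0.6; 0 -0.02 0 0 0.6; 0 -0.025 0 0 0.6; 0 -0.035 0 0 0.6; 0 -0.045 0 0 0.6;0 -0.06 0 0 0.6; 0 -0.06 0 0 0.6'
python3 - <<'E'
from h import *
g=grab_frame('scene'); print(tilt(g,(.44,-.335)))
w=snap('wrist','w4.png'); s=get_state(); R=Rn.from_quat(s['ee_rot']).as_matrix()
print(s['ee_pos'])
v,u=np.mgrid[0:480,0:640];P=world(w,u.ravel(),v.ravel()); L=((P-s['ee_pos'])@R).reshape(480,640,3)*1000; Z=w['z_map']
for v in range(290,480,12):
    print(v,[tuple(L[v,u].round().astype(int).tolist()) for u in (20,60,100,140,180,210,235,410,440,480,540,600) if Z[v,u]>0 and L[v,u,0]<30])
E
```

```text
t: 6.3
ee_pos: [0.4445, -0.4181, 0.0531]
ee_rot: [-0.024, 0.707, 0.023, 0.707]
contact_force: [0.4, -0.4, 0.4]
opening: 0.0511
('slope', array([-0.012, -0.006]), 'n', 1265, 'zr', np.float64(0.1155), np.float64(0.1244), 'x', np.float64(0.396), np.float64(0.4855), 'y', np.float64(-0.4013), np.float64(-0.2943))
[ 0.44459229 -0.41649448  0.05300117]
290 [(-65, 41, -20), (-66, 41, -15), (-66, 42, 18), (-67, 42, 24)]
302 [(-63, 37, -21), (-66, 39, -15), (-67, 39, 18)]
314 [(-63, 35, -16), (-17, 11, 30)]
326 [(-16, 6, -35), (-23, 10, -25), (-24, 10, 29)]
338 [(-32, 11, -31), (-23, 6, -25), (-32, 11, 27), (-24, 6, 38)]
350 [(-37, 10, -29), (-25, 2, -25), (-38, 11, 26), (-32, 7, 36)]
362 [(-47, 13, -35), (-40, 8, -29), (-26, -1, -25), (-38, 7, 26), (-47, 13, 32)]
374 [(-49, 10, -55), (-51, 12, -33), (-50, 11, -26), (-27, -5, -25), (-39, 4, 26), (-50, 11, 31), (-50, 11, 56)]
386 [(-45, 4, -79), (-57, 13, -50), (-48, 7, -45), (-55, 12, -32), (-55, 12, -25), (-28, -8, -25), (-41, 1, 26), (-55, 11, 30), (-48, 6, 42), (-56, 12, 53)]
398 [(-46, 1, -78), (26, -55, -119), (-59, 11, -50), (-53, 7, -43
[... 427 characters left out ...]
34 [(-70, 11, -61), (-71, 12, -52), (-60, 2, -50), (-58, 0, -42), (-76, 16, -25), (-76, 16, -20), (-76, 16, 18), (-74, 15, 24), (-56, -2, 40), (-67, 8, 48), (-70, 11, 58)]
446 [(-74, 11, -58), (-74, 12, -50), (-60, -2, -51), (-58, -3, -43), (-79, 16, -24), (-79, 16, -19), (-79, 16, 17), (-79, 16, 23), (-56, -5, 41), (-59, -3, 54), (-73, 11, 57)]
458 [(-78, 12, -56), (-75, 10, -50), (-61, -4, -51), (-58, -7, -43), (-81, 15, -24), (-82, 16, -18), (-81, 16, -14), (-82, 17, 17), (-82, 17, 22), (-59, -6, 54), (-77, 12, 54)]
470 [(-79, 11, -55), (-76, 8, -50), (-61, -8, -52), (-84, 16, -23), (-84, 16, -18), (-84, 16, -14), (-85, 17, 16), (-85, 17, 21), (29, -100, 82), (-61, -8, 53), (-79, 11, 53)]
```

View pics/w4.png

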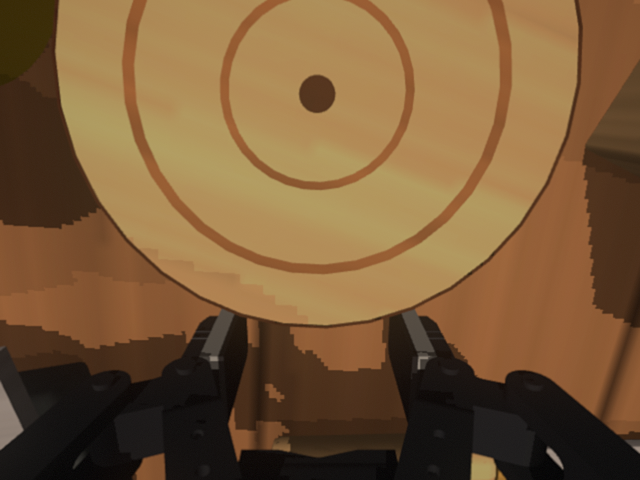

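Run:
```python
from h import *
w=grab_frame('wrist'); s=get_state(); R=Rn.from_quat(s['ee_rot']).as_matrix()
v,u=np.mgrid[0:480,0:640];P=world(w,u.ravel(),v.ravel()); L=((P-s['ee_pos'])@R)*1000
m=(w['z_map'].ravel()>0)&(L[:,0]<35)&(abs(L[:,2])<48)&(L[:,1]<14)&(v.ravel()<360)
Q=L[m]; 
for a in range(-40,35,4):
    q=Q[(Q[:,0]>=a)&(Q[:,0]<a+4)]
    if len(q): print(a,len(q),q[:,1].min().round(),q[:,1].max().round(),np.unique((q[:,2]//4*4).astype(int)))
```

```text
-40 482 7.0 12.0 [-32 -28  24  28  32]
-36 604 4.0 12.0 [-40 -36 -32 -28  24  28  32  36]
-32 699 2.0 11.0 [-40 -36 -32 -28  24  28  32  36]
-28 692 -1.0 11.0 [-40 -36 -32 -28  24  28  32  36]
-24 659 -3.0 12.0 [-40 -36 -32 -28  24  28  32  36]
-20 627 -6.0 11.0 [-40 -36 -32 -28  24  28  32  36]
-16 376 -8.0 11.0 [-40 -36 -32 -28  24  28  32  36]
-12 260 -11.0 7.0 [-40 -36 -28  24  32  36]
-8 151 -11.0 4.0 [-28  24]
-4 31 -9.0 2.0 [-28  24]
```

```bash
python3 -m jog '0 -0.015 0 0 1; -0.02 -0.025 0.02 0 1; -0.04 -0.025 0.04 0 1; -0.05 -0.025 0.06 0 1; -0.05 -0.02 0.08 0 1;-0.05 -0.02 0.08 0 1;-0.05 -0.02 0.08 0 1'
python3 - <<'E'
from h import *
w=snap('wrist','w5.png'); s=get_state(); R=Rn.from_quat(s['ee_rot']).as_matrix(); print(s['ee_pos'],s['opening'])
v,u=np.mgrid[0:480,0:640];P=world(w,u.ravel(),v.ravel()); L=((P-s['ee_pos'])@R)*1000
m=(w['z_map'].ravel()>0)&(L[:,0]<25)&(abs(L[:,2])<100)&(L[:,1]<22)&(L[:,1]>-12)
Q=L[m]
for a in range(-100,25,5):
    q=Q[(Q[:,0]>=a)&(Q[:,0]<a+5)]
    if len(q): print(a,len(q),'y',q[:,1].min().round(),q[:,1].max().round(),'z',q[:,2].min().round(),q[q[:,2]<0][:,2].max(initial=-999).round(),q[q[:,2]>0][:,2].min(initial=999).round(),q[:,2].max().round())
g=grab_frame('top');sc=grab_frame('scene')
for f in (g,sc):
    P=cloud(f)
    q=P[(abs(P[:,0]-.6)<.08)&(abs(P[:,1]+.335)<.07)&(P[:,2]>.142)&(P[:,2]<.156)].astype(np.float32)
    print('blank',cv2.boxPoints(cv2.minAreaRect(np.ascontiguousarray(q[:,:2]))).round(3).tolist())
    print(tilt(f,(.44,-.345)),topc(f,(.44,-.346),.12,.06))
E
```

```text
t: 7.15
ee_pos: [0.493, -0.4242, 0.0822]
ee_rot: [-0.024, 0.707, 0.025, 0.706]
contact_force: [-0.1, -0.1, 0.2]
opening: 0.0855
[ 0.49244529 -0.42465296  0.08220421] 0.08548487827108478
-90 1214 y 16.0 19.0 z -34.0 -17.0 19.0 36.0
-85 4649 y 11.0 19.0 z -38.0 -0.0 0.0 60.0
-80 7481 y 6.0 19.0 z -60.0 -0.0 0.0 63.0
-75 4147 y -0.0 19.0 z -66.0 -0.0 0.0 68.0
-70 8605 y -5.0 17.0 z -67.0 -31.0 33.0 70.0
-65 6171 y -7.0 15.0 z -71.0 -36.0 38.0 74.0
-60 2683 y 6.0 15.0 z -71.0 -40.0 42.0 74.0
-55 1208 y 0.0 13.0 z -61.0 -41.0 43.0 63.0
-50 1517 y -4.0 12.0 z -54.0 -41.0 43.0 57.0
-45 1763 y -11.0 12.0 z -55.0 -41.0 43.0 58.0
-40 1703 y -11.0 12.0 z -55.0 -41.0 43.0 58.0
-35 1483 y -12.0 12.0 z -55.0 -41.0 43.0 58.0
-30 1383 y -12.0 12.0 z -55.0 -41.0 43.0 58.0
-25 1163 y -11.0 12.0 z -55.0 -41.0 43.0 58.0
-20 850 y -11.0 12.0 z -53.0 -41.0 43.0 56.0
-15 212 y -10.0 10.0 z -42.0 -41.0 43.0 44.0
blank [[0.5580000281333923, -0.35199999809265137], [0.6150000095367432, -0.37400001287460327], [0.6370000243186951, -0.3179999887943268], [0.5799999833106995, -0.29499998688697815]]
('slope', array([ 0.02, -0.05]), 'n', 465, 'zr', np.float64(0.114), np.float64(0.1279), 'x', np.float64(0.393), np.float64(0.4844), 'y', np.float64(-0.4186), np.float64(-0.2926)) (array([ 0.4389, -0.3392,  0.0469]), array([ 0.4393, -0.3389,  0.1197], dtype=float32), 665)
blank [[0.5580000281333923, -0.35199999809265137], [0.6150000095367432, -0.37400001287460327], [0.6370000243186951, -0.3179999887943268], [0.5799999833106995, -0.29600000381469727]]
('slope', array([-0.016, -0.003]), 'n', 1112, 'zr', np.float64(0.1155), np.float64(0.1242), 'x', np.float64(0.3965), np.float64(0.4865), 'y', np.float64(-0.3765), np.float64(-0.294)) (array([ 0.4399, -0.3399,  0.047 ]), array([ 0.444 , -0.3358,  0.12  ], dtype=float32), 1206)
```

View pics/w5.png

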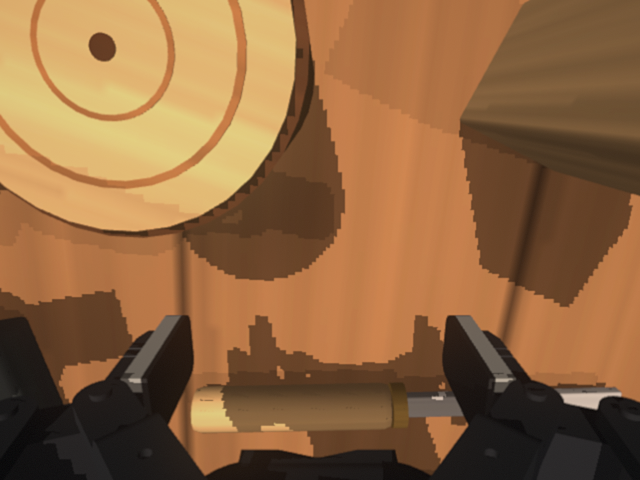

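```bash
python3 -m jog '0 0 -0.02 0 0; 0 0 -0.05 0 0; 0.01 0 -0.077 0 0; 0.02 0 -0.077 0 0; 0.035 0 -0.077 0 0; 0.045 0 -0.077 0 0; 0.053 0 -0.077 0 0; 0.053 0 -0.077 0 0; 0.053 0 -0.077 0 0'
python3 - <<'E'
from h import *
w=snap('wrist','w6.png'); s=get_state(); R=Rn.from_quat(s['ee_rot']).as_matrix(); print(s['ee_pos'],s['opening'])
v,u=np.mgrid[0:480,0:640];P=world(w,u.ravel(),v.ravel()); L=((P-s['ee_pos'])@R)*1000
m=(w['z_map'].ravel()>0)&(L[:,0]<25)&(abs(L[:,2])<70)&(L[:,1]<22)&(L[:,1]>-12)
Q=L[m]
for a in range(-100,25,5):
    q=Q[(Q[:,0]>=a)&(Q[:,0]<a+5)]
    if len(q): print(a,len(q),'y',q[:,1].min().round(),q[:,1].max().round(),'z',q[:,2].min().round(),q[q[:,2]<0][:,2].max(initial=-999).round(),q[q[:,2]>0][:,2].min(initial=999).round(),q[:,2].max().round())
E
```

```text
t: 8.2
ee_pos: [0.4478, -0.428, 0.0512]
ee_rot: [-0.025, 0.707, 0.025, 0.707]
contact_force: [0.3, 0.1, -0.5]
opening: -0.0002
[ 0.44777596 -0.42813813  0.05142703] -0.00011535405864713612
-90 638 y 16.0 19.0 z -17.0 -5.0 6.0 19.0
-85 4561 y 11.0 19.0 z -57.0 -0.0 0.0 59.0
-80 8503 y 6.0 18.0 z -58.0 -0.0 0.0 59.0
-75 8029 y 0.0 19.0 z -53.0 -0.0 0.0 55.0
-70 6122 y -2.0 18.0 z -50.0 -3.0 4.0 51.0
-65 4230 y -9.0 17.0 z -46.0 -3.0 4.0 47.0
-60 7690 y -10.0 13.0 z -41.0 -2.0 3.0 42.0
-55 5103 y -12.0 14.0 z -37.0 -2.0 3.0 39.0
-50 3325 y -12.0 15.0 z -33.0 -1.0 2.0 34.0
-45 1279 y -12.0 15.0 z -29.0 -1.0 2.0 30.0
-40 1263 y -12.0 13.0 z -16.0 -0.0 0.0 18.0
-35 481 y -10.0 12.0 z -13.0 -0.0 0.0 14.0
-30 753 y 6.0 12.0 z -13.0 -0.0 0.0 14.0
-25 667 y 6.0 12.0 z -13.0 -0.0 0.0 14.0
-20 639 y 6.0 12.0 z -13.0 -0.0 0.0 14.0
-15 549 y 6.0 12.0 z -13.0 -0.0 0.0 14.0
-10 436 y 6.0 12.0 z -13.0 -0.0 0.0 14.0
-5 72 y 11.0 12.0 z -6.0 -0.0 0.0 7.0
```

View pics/w6.png

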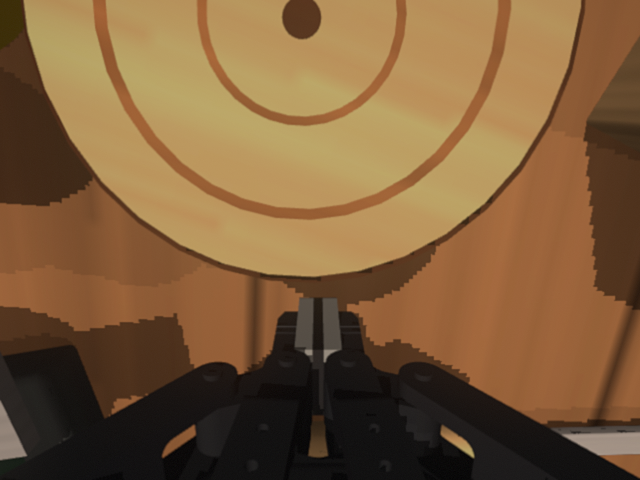

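```bash
python3 -m jog '0.01 0.01 -0.003 0 0; 0.019 0.02 -0.003 0 0; 0.019 0.03 -0.003 0 0; 0.019 0.038 -0.003 0 0; 0.019 0.046 -0.003 0 0; 0.019 0.054 -0.003 0 0; 0.019 0.062 -0.003 0 0; 0.019 0.07 -0.003 0 0; 0.019 0.078 -0.003 0 0; 0.019 0.086 -0.003 0 0'
cat >> h.py <<'E'
def wl(z=None,save=None):
    """log top from wrist cam: plane slope and ring circle centre; offset in tool frame"""
    w=grab_frame('wrist')
    if save: cv2.imwrite('pics/'+save,w['color'])
    s=get_state(); R=Rn.from_quat(s['ee_rot']).as_matrix()
    v,u=np.mgrid[0:480,0:640];P=world(w,u.ravel(),v.ravel())
    L=(P-s['ee_pos'])@R
    m=(w['z_map'].ravel()>0)&(P[:,2]>.105)&(P[:,2]<.15)&(L[:,1]>.022)&(abs(L[:,2])<.07)
    Q=P[m]
    for _ in range(3):
        A=np.c_[Q[:,:2],np.ones(len(Q))];p=np.linalg.lstsq(A,Q[:,2],rcond=None)[0];Q=Q[abs(Q[:,2]-A@p)<.003]
    # centre mark: darkest blob near the axis on the top
    g=cv2.cvtColor(w['color'],cv2.COLOR_BGR2GRAY).astype(float)
    n=np.zeros(480*640,bool);idx=np.where(m)[0];A=np.c_[P[idx,:2],np.ones(len(idx))];n[idx[abs(P[idx,2]-A@p)<.004]]=True
    n=cv2.erode(n.reshape(480,640).astype(np.uint8),np.ones((15,15)))
    lo=(g<0.55*np.median(g[n>0]))&(n>0)
    k,lab,st,cen=cv2.connectedComponentsWithStats(lo.astype(np.uint8))
    best=None
    for i in range(1,k):
        if 150<st[i,4]<4000 and .6<st[i,2]/st[i,3]<1.6: best=cen[i]
    print('t',s['t'],'pos',s['ee_pos'].round(4),'F',s['contact_force'].round(1),'slope deg xy',np.degrees(np.arctan(p[:2])).round(1))
    if best is not None:
        c=world(w,[best[0]],[best[1]])[0]
        print('mark px',best.round(0),'world',c.round(4),'tool frame mm',((c-s['ee_pos'])@R*1000).round(1))
    e=Q@np.eye(3); l=(Q-s['ee_pos'])@R; print('top z-range tool',(l[:,2].min()*1000).round(1),(l[:,2].max()*1000).round(1))
E
python3 -c "
from h import *
wl(save='w7.png')
g=snap('scene','s7.png');print(tilt(g,(.44,-.31)))"
```

```text
t: 9.25
ee_pos: [0.442, -0.3767, 0.0401]
ee_rot: [-0.025, 0.707, 0.024, 0.707]
contact_force: [0.1, -4.3, 2.3]
opening: 0.0003
t 9.3 pos [ 0.442  -0.3755  0.0399] F [-0.4 -2.3  1.5] slope deg xy [ 0.1 -4.8]
mark px [318. 190.] world [ 0.4382 -0.3117  0.1244] tool frame mm [-84.5  63.9   0.6]
top z-range tool -42.9 44.6
('slope', array([-0.016, -0.099]), 'n', 977, 'zr', np.float64(0.1154), np.float64(0.1304), 'x', np.float64(0.3959), np.float64(0.491), 'y', np.float64(-0.3663), np.float64(-0.2666))
```

View pics/w7.png

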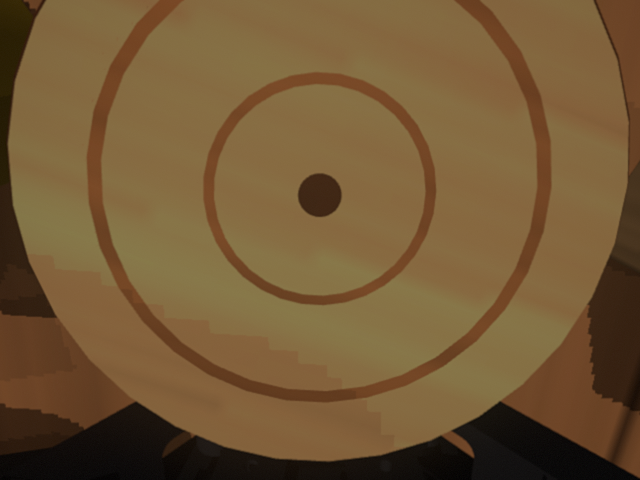

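As predicted, the log leans a bounded 4.8° against the bracket and low fingertips. The mark at px (318,190) shows it is centred. I'll keep sliding and watch the lean.

```bash
python3 -m jog '0 0.008 0 0 0; 0 0.016 0 0 0; 0 0.024 0 0 0; 0 0.032 0 0 0; 0 0.04 0 0 0; 0 0.048 0 0 0; 0 0.056 0 0 0; 0 0.064 0 0 0; 0 0.072 0 0 0; 0 0.08 0 0 0'
python3 -c "
from h import *
wl()"
```

```text
t: 10.35
ee_pos: [0.4386, -0.3285, 0.0399]
ee_rot: [-0.024, 0.707, 0.024, 0.707]
contact_force: [1.5, -2.6, -0.3]
opening: 0.0002
t 10.4 pos [ 0.4386 -0.3274  0.0398] F [ 0.2 -1.9 -0.8] slope deg xy [ 0.2 -4.9]
mark px [315. 196.] world [ 0.4345 -0.2641  0.1252] tool frame mm [-85.3  63.5   0.3]
top z-range tool -43.5 44.8
```

```bash
python3 -m jog '0 0.01 0 0 0; 0 0.02 0 0 0; 0 0.03 0 0 0; 0 0.04 0 0 0; 0 0.05 0 0 0; 0 0.06 0 0 0; 0 0.07 0 0 0; 0 0.08 0 0 0; 0 0.09 0 0 0; 0 0.1 0 0 0'
python3 -c "
from h import *
wl()"
```

```text
t: 11.4
ee_pos: [0.4344, -0.2686, 0.0399]
ee_rot: [-0.024, 0.707, 0.024, 0.707]
contact_force: [0.4, -2.4, 0.4]
opening: -0.0001
t 11.45 pos [ 0.4344 -0.2672  0.0398] F [-0.7 -1.3  0.5] slope deg xy [ 0.2 -4.9]
top z-range tool -43.8 44.6
```

```bash
python3 -m jog '0 0.01 0 0 0; 0 0.02 0 0 0; 0 0.03 0 0 0; 0 0.04 0 0 0; 0 0.05 0 0 0; 0 0.06 0 0 0; 0 0.07 0 0 0; 0 0.08 0 0 0; 0 0.09 0 0 0; 0 0.1 0 0 0'
python3 -c "
from h import *
wl(save='w8.png')"
```

```text
t: 12.45
ee_pos: [0.4303, -0.2087, 0.0399]
ee_rot: [-0.024, 0.707, 0.024, 0.707]
contact_force: [-0.3, -3.3, 1.0]
opening: 0.0
t 12.5 pos [ 0.4302 -0.2074  0.0398] F [ 0.4 -1.2  0.6] slope deg xy [ 0.3 -4.9]
mark px [318. 193.] world [ 0.4265 -0.144   0.125 ] tool frame mm [-85.1  63.6   0.8]
top z-range tool -42.8 44.7
```

View pics/w8.png

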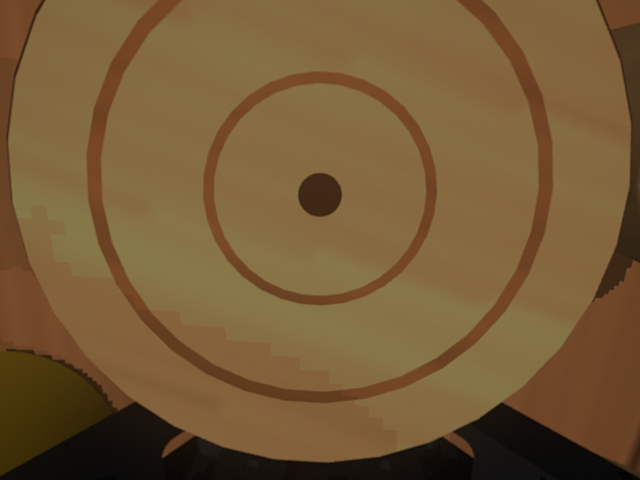

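```bash
python3 -m jog '0 0.01 0 0 0; 0 0.02 0 0 0; 0 0.03 0 0 0; 0 0.04 0 0 0; 0 0.05 0 0 0; 0 0.06 0 0 0; 0 0.07 0 0 0; 0 0.08 0 0 0; 0 0.083 0 0 0'
python3 -m jog '0 -0.004 0 0 0; 0 -0.008 0 0 0; 0 -0.012 0 0 0; 0 -0.016 0 0 0; 0 -0.02 0 0 0; 0 -0.025 0 0 0; 0 -0.035 0 0 0; 0 -0.04 0 0 0; 0 -0.04 0 0 0'
python3 -c "
from h import *
wl(save='w9.png')
g=snap('scene','s9.png');print(tilt(g,(.425,-.1)),topc(g,(.425,-.1),.12,.065))
g=snap('top','t9.png');print(topc(g,(.425,-.1),.12,.065))
"
```

```text
t: 13.4
ee_pos: [0.4268, -0.1585, 0.0398]
ee_rot: [-0.025, 0.707, 0.025, 0.707]
contact_force: [0.1, -2.8, 1.3]
opening: -0.0006
t: 14.3
ee_pos: [0.4286, -0.1841, 0.0399]
ee_rot: [-0.024, 0.707, 0.024, 0.707]
contact_force: [0.5, 0.5, -0.0]
opening: -0.0002
t 14.35 pos [ 0.4285 -0.1838  0.0399] F [-1.   0.  -0.1] slope deg xy [-0.1  0.8]
mark px [321.  87.] world [ 0.4243 -0.1058  0.1204] tool frame mm [-80.6  78.    1.1]
top z-range tool -43.5 44.6
('slope', array([-0.019, -0.   ]), 'n', 711, 'zr', np.float64(0.1156), np.float64(0.1248), 'x', np.float64(0.3845), np.float64(0.4693), 'y', np.float64(-0.1467), np.float64(-0.0606)) (array([ 0.4244, -0.106 ,  0.0475]), array([ 0.4333, -0.1009,  0.1202], dtype=float32), 778)
(array([ 0.4234, -0.1071,  0.046 ]), array([ 0.4234, -0.1075,  0.1194], dtype=float32), 640)
```

View pics/s9.png

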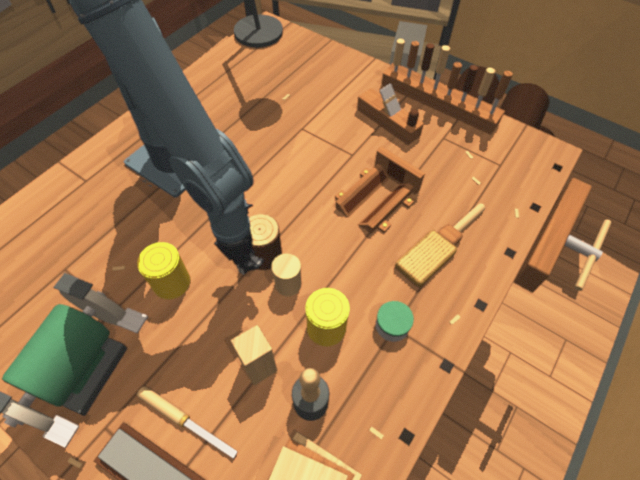

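```bash
python3 -c "
from h import *
plan(.395,-.18,.04,20)
plan(.372,-.165,.04,41.5)"
```

```text
t 14.45 pos [ 0.4286 -0.1833  0.0399] F [ 0.8  0.6 -0. ] op 0.0002 q [ 0.51  0.57 -0.25  2.11  0.29  0.49  0.11]
R [[0.0, -0.069, 0.998], [0.0, 0.998, 0.069], [-1.0, 0.0, 0.0]]
shift/0.6 [-0.0002  0.0094 -0.0554] twist/.5 options [ 0.8362 -5.447 ]
t 14.45 pos [ 0.4286 -0.1833  0.0399] F [ 0.8  0.6 -0. ] op 0.0002 q [ 0.51  0.57 -0.25  2.11  0.29  0.49  0.11]
R [[0.0, -0.069, 0.998], [0.0, 0.998, 0.069], [-1.0, 0.0, 0.0]]
shift/0.6 [-0.0002  0.037  -0.092 ] twist/.5 options [ 1.5867 -4.6965]
```

```bash
python3 -m jog '0 0 -0.01 0.15 0; 0 0.001 -0.02 0.3 0; 0 0.003 -0.032 0.45 0; 0 0.006 -0.045 0.65 0; 0 0.01 -0.055 0.84 0; 0 0.015 -0.066 1 0; 0 0.022 -0.076 1 0; 0 0.03 -0.086 1 0; 0 0.03 -0.086 1 0'
python3 -c "
from h import *
plan(.372,-.165,.04,41.5)"
```

```text
t: 15.35
ee_pos: [0.3747, -0.1682, 0.0398]
ee_rot: [0.15, 0.691, -0.15, 0.69]
contact_force: [-0.4, -0.3, 0.4]
opening: -0.0004
t 15.35 pos [ 0.3747 -0.1682  0.0398] F [-0.4 -0.3  0.4] op -0.0004 q [ 0.41  0.51 -0.12  2.25  0.15  0.39 -0.26]
R [[-0.001, 0.416, 0.91], [0.001, 0.91, -0.416], [-1.0, -0.0, -0.002]]
shift/0.6 [-0.0004  0.003  -0.0063] twist/.5 options [ 0.5914 -5.6918]
```

```bash
python3 -m jog '0 0 -0.003 0.2 0; 0 0.001 -0.006 0.4 0; 0 0.002 -0.006 0.59 0; 0 0.002 -0.006 0.59 0; 0 0.002 -0.006 0.59 0'
python3 -c "
from h import *
wl(save='w10.png');plan(.372,-.165,.04,41.5)"
```

```text
t: 15.85
ee_pos: [0.3734, -0.1665, 0.0399]
ee_rot: [0.25, 0.661, -0.25, 0.662]
contact_force: [-0.0, 0.5, 0.7]
opening: -0.0002
t 15.9 pos [ 0.3733 -0.1665  0.0399] F [-0.  -0.3 -0.7] slope deg xy [0.4 0.7]
mark px [290.  76.] world [ 0.4241 -0.1042  0.1207] tool frame mm [-80.8  80.4  -3.1]
top z-range tool -45.5 41.8
t 15.9 pos [ 0.3733 -0.1665  0.0399] F [-0.  -0.3 -0.7] op 0.0004 q [ 0.35  0.5  -0.04  2.26  0.06  0.38 -0.47]
R [[0.0, 0.662, 0.75], [-0.0, 0.75, -0.662], [-1.0, 0.0, 0.0]]
shift/0.6 [-0.0002  0.0005 -0.0033] twist/.5 options [ 2.4000e-03 -6.2808e+00]
```

View pics/w10.png

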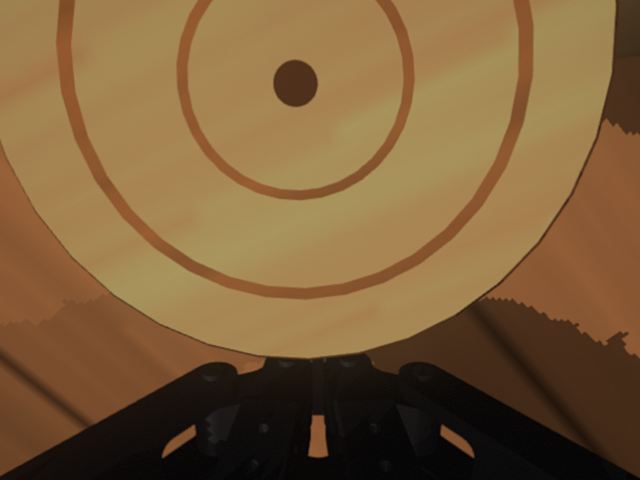

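```bash
python3 -m jog '0 0.01 -0.005 0 0; 0 0.018 -0.005 0 0; 0 0.026 -0.005 0 0; 0 0.034 -0.005 0 0; 0 0.042 -0.005 0 0; 0 0.052 -0.005 0 0; 0 0.062 -0.005 0 0; 0 0.072 -0.005 0 0; 0 0.082 -0.005 0 0; 0 0.092 -0.005 0 0'
python3 -c "
from h import *
wl()"
```

```text
t: 16.9
ee_pos: [0.4078, -0.1227, 0.0398]
ee_rot: [0.251, 0.661, -0.251, 0.661]
contact_force: [-1.4, -2.4, -0.0]
opening: -0.0001
t 16.95 pos [ 0.4088 -0.1219  0.0399] F [-0.7 -1.   0.3] slope deg xy [-3.4 -3.6]
top z-range tool -43.8 44.4
```

```bash
python3 -m jog '0 0.01 0 0 0; 0 0.02 0 0 0; 0 0.03 0 0 0; 0 0.04 0 0 0; 0 0.05 0 0 0; 0 0.06 0 0 0; 0 0.07 0 0 0; 0 0.08 0 0 0; 0 0.09 0 0 0; 0 0.1 0 0 0'
python3 -c "
from h import *
wl(save='w11.png')
g=snap('scene','s11.png');t=snap('top','t11.png')
A=np.ascontiguousarray
for f in (g,t):
    P=cloud(f)
    q=P[(abs(P[:,0]-.57)<.15)&(P[:,1]>.2)&(P[:,1]<.4)&(abs(P[:,2]-.075)<.004)].astype(np.float32); b=cv2.boxPoints(cv2.minAreaRect(A(q[:,:2])));print(b)
for c in ('scene','top'):
  for n in ('cradle','cradle_mouth','cradle_seat'): print(n,[(np.round(r['location'],4),round(r['conf'],2)) for r in place_of(n,c)][:2])
"
```

```text
t: 17.95
ee_pos: [0.4476, -0.0779, 0.0399]
ee_rot: [0.251, 0.661, -0.251, 0.661]
contact_force: [-1.5, -2.3, 0.7]
opening: 0.0001
t 18.0 pos [ 0.4486 -0.077   0.04  ] F [-2.6 -0.6  2. ] slope deg xy [-3.4 -3.6]
mark px [320. 194.] world [ 0.4914 -0.0299  0.1243] tool frame mm [-84.3  63.7   0.8]
top z-range tool -43.6 45.2
[[0.49359658 0.30308276]
 [0.641955   0.2862615 ]
 [0.6450633  0.3136751 ]
 [0.49670482 0.33049637]]
[[0.49495345 0.30369502]
 [0.6441328  0.28779107]
 [0.64689237 0.31367606]
 [0.49771303 0.32958   ]]
cradle [(array([0.5525, 0.1148, 0.0023]), 0.78), (array([ 0.4826, -0.0372,  0.0007]), 0.63)]
cradle_mouth []
cradle_seat [(array([0.5665, 0.241 , 0.0496]), 0.98)]
cradle [(array([0.5611, 0.2379, 0.0475]), 0.75), (array([5.480e-01, 1.168e-01, 3.000e-04]), 0.59)]
cradle_mouth [(array([ 0.4879, -0.0344,  0.0584]), 0.46)]
cradle_seat [(array([0.5611, 0.2388, 0.0472]), 0.57)]
```

View pics/s11.png

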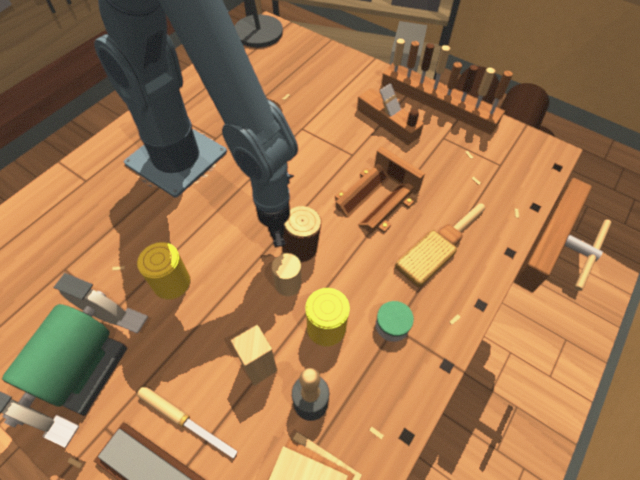

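```bash
python3 -m jog '0 0.015 0 0 0; 0 0.03 0 0 0; 0 0.045 0 0 0; 0 0.06 0 0 0; 0 0.075 0 0 0; 0 0.09 0 0 0; 0 0.105 0 0 0; 0 0.118 0 0 0; 0 0.125 0 0 0; 0 0.128 0 0 0'
python3 -m jog '0 -0.004 0 0 0; 0 -0.008 0 0 0; 0 -0.012 0 0 0; 0 -0.016 0 0 0; 0 -0.02 0 0 0; 0 -0.025 0 0 0; 0 -0.035 0 0 0; 0 -0.04 0 0 0; 0 -0.04 0 0 0'
python3 -c "
from h import *
wl(save='w12.png')
g=snap('scene','s12.png');print(tilt(g,(.54,.02)),topc(g,(.54,.02),.12,.065))
g=snap('top','t12.png');print(topc(g,(.54,.02),.12,.065))
"
```

```text
t: 19.4
ee_pos: [0.4986, -0.0206, 0.0399]
ee_rot: [0.251, 0.661, -0.251, 0.661]
contact_force: [-1.9, -2.3, 0.6]
opening: -0.0001
t: 20.3
ee_pos: [0.4819, -0.0394, 0.0398]
ee_rot: [0.251, 0.661, -0.251, 0.661]
contact_force: [0.3, 0.2, -0.7]
opening: 0.0003
t 20.35 pos [ 0.4822 -0.0391  0.0399] F [ 0.3  0.4 -0.4] slope deg xy [0.4 0.6]
mark px [317.  88.] world [0.5346 0.0191 0.1217] tool frame mm [-81.8  78.3   0.5]
top z-range tool -43.8 44.4
('slope', array([-0.008,  0.015]), 'n', 872, 'zr', np.float64(0.1158), np.float64(0.1244), 'x', np.float64(0.4918), np.float64(0.5795), 'y', np.float64(-0.0383), np.float64(0.0621)) (array([0.5352, 0.0185, 0.0475]), array([0.5369, 0.0162, 0.1202], dtype=float32), 948)
(array([0.5348, 0.0186, 0.0458]), array([0.5359, 0.0299, 0.1195], dtype=float32), 408)
```

```bash
python3 -c "
from h import *
plan(.526,-.061,.04,6.4)"
```

```text
t 20.45 pos [ 0.4825 -0.0387  0.0399] F [ 0.9 -0.4  0.2] op 0.0001 q [ 0.    0.58 -0.02  2.08  0.02  0.48 -0.76]
R [[0.0, 0.664, 0.748], [0.0, 0.748, -0.664], [-1.0, 0.0, 0.0]]
shift/0.6 [-0.0001  0.0203  0.0788] twist/.5 options [-1.2285  5.0547]
```

```bash
python3 -m jog '0 -0.001 0.01 -0.15 0; 0 -0.001 0.022 -0.3 0; 0 0 0.034 -0.5 0; 0 0.003 0.046 -0.7 0; 0 0.007 0.056 -0.85 0; 0 0.012 0.066 -1 0; 0 0.018 0.077 -1 0; 0 0.0195 0.079 -1 0; 0 0.0195 0.079 -1 0'
python3 -m jog '0 0 0 -0.23 0; 0 0 0 -0.23 0; 0 0 0 -0.23 0'
python3 -c "
from h import *
wl(save='w13.png');plan(.526,-.061,.04,6.4)"
```

```text
t: 21.35
ee_pos: [0.5258, -0.0614, 0.0398]
ee_rot: [0.08, 0.703, -0.08, 0.703]
contact_force: [0.2, 0.4, -0.3]
opening: -0.0003
t: 21.65
ee_pos: [0.5253, -0.0614, 0.0399]
ee_rot: [0.04, 0.706, -0.04, 0.706]
contact_force: [0.3, -0.4, -0.4]
opening: 0.0003
t 21.7 pos [ 0.5254 -0.0614  0.0399] F [0.3 0.1 0.8] slope deg xy [0.  0.8]
mark px [314.  67.] world [0.5347 0.0191 0.1207] tool frame mm [-80.8  81.    0.1]
top z-range tool -43.8 44.2
t 21.7 pos [ 0.5254 -0.0614  0.0399] F [0.3 0.1 0.8] op -0.0001 q [ 0.17  0.63 -0.18  1.96  0.2   0.56 -0.25]
R [[-0.0, 0.113, 0.994], [0.0, 0.994, -0.113], [-1.0, 0.0, -0.0]]
shift/0.6 [-0.0002  0.0008  0.001 ] twist/.5 options [-3.9000e-03  6.2793e+00]
```

View pics/w13.png

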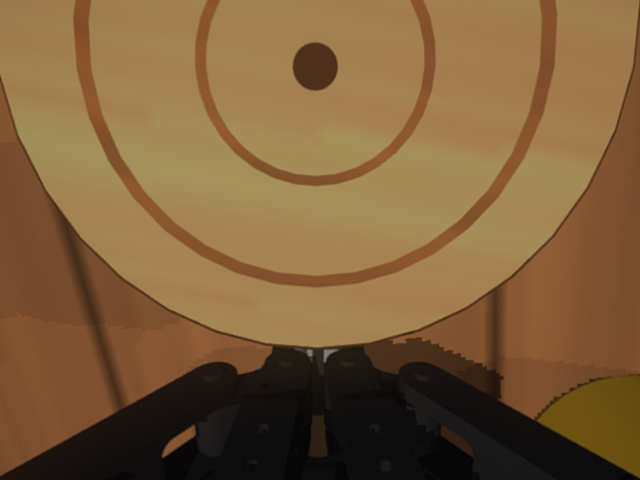

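```bash
python3 -m jog '0 0.014 0 0 0; 0 0.028 0 0 0; 0 0.036 0 0 0; 0 0.046 0.001 0 0; 0 0.056 0.002 0 0; 0 0.066 0.003 0 0; 0 0.076 0.004 0 0; 0 0.086 0.005 0 0; 0 0.096 0.006 0 0; 0 0.104 0.007 0 0'
python3 -c "
from h import *
wl(save='w14.png')"
```

```text
t: 22.7
ee_pos: [0.5367, 0.0007, 0.0399]
ee_rot: [0.039, 0.706, -0.039, 0.706]
contact_force: [-0.4, -3.0, 1.1]
opening: -0.0001
t 22.75 pos [0.537  0.0018 0.0399] F [ 0.5 -1.3  1.3] slope deg xy [-0.9 -4.8]
mark px [307. 187.] world [0.5432 0.0658 0.1233] tool frame mm [-83.4  64.4  -0.9]
top z-range tool -44.3 44.1
```

```bash
python3 -m jog '0 0.006 0.0003 0 0; 0 0.011 0.0005 0 0; 0 0.016 0.0008 0 0; 0 0.02 0.001 0 0; 0 0.023 0.001 0 0; 0 0.026 0.001 0 0'
python3 -c "
from h import *
wl(save='w15.png');g=snap('scene','s15.png');cv2.imwrite('pics/s15c.png',cv2.resize(g['color'][120:300,220:460],None,fx=3.2,fy=3.2))
"
```

```text
t: 23.35
ee_pos: [0.5389, 0.0155, 0.0398]
ee_rot: [0.039, 0.706, -0.039, 0.706]
contact_force: [0.0, -2.7, 0.9]
opening: -0.0
t 23.4 pos [0.539  0.016  0.0399] F [-0.  -2.4  0.2] slope deg xy [-1.  -4.9]
mark px [318. 194.] world [0.5469 0.0796 0.1239] tool frame mm [-84.   64.1   0.8]
top z-range tool -43.7 43.6
```

View pics/s15c.png

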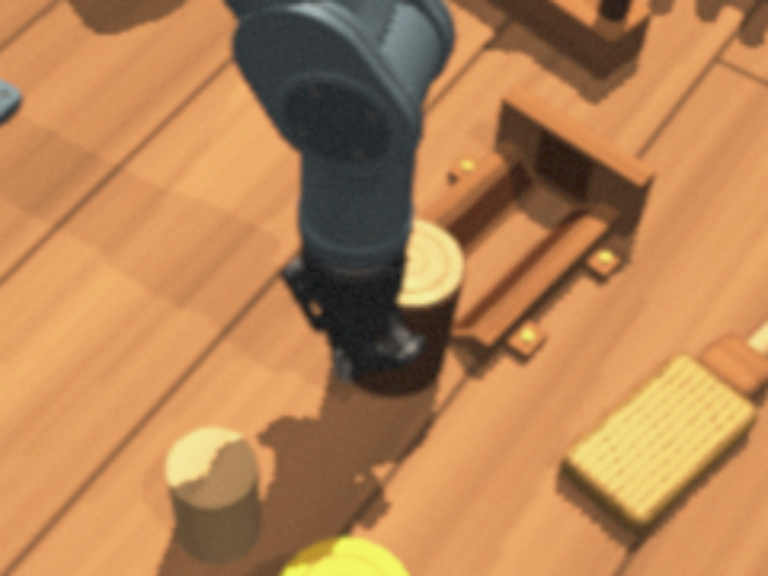

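```bash
python3 -m jog '0 0.003 0 0 0; 0 0.006 0 0 0; 0 0.008 0 0 0'
python3 -c "
from h import *
wl()"; python3 -m jog '0 0.003 0 0 0; 0 0.005 0 0 0;0 0.005 0 0 0'
python3 -c "
from h import *
wl()"
```

```text
t: 23.75
ee_pos: [0.5396, 0.02, 0.04]
ee_rot: [0.039, 0.706, -0.039, 0.706]
contact_force: [-1.0, -4.7, 2.1]
opening: -0.0001
t 23.8 pos [0.5396 0.0199 0.04  ] F [-0.5 -4.   0.9] slope deg xy [-0.9 -4.9]
top z-range tool -43.8 44.4
t: 24.1
ee_pos: [0.5399, 0.0206, 0.0402]
ee_rot: [0.039, 0.706, -0.041, 0.706]
contact_force: [-1.3, -8.6, 4.7]
opening: 0.0
t 24.15 pos [0.5399 0.0206 0.0402] F [-1.6 -9.   5. ] slope deg xy [-1.  -5.1]
mark px [311. 195.] world [0.5469 0.085  0.1244] tool frame mm [-84.4  64.5  -0.3]
top z-range tool -44.2 43.8
```

The force rose to 9 N with no motion, so the foot is against the rail ends. I'll back off gently, check, then raise the tool for tipping.

```bash
python3 -m jog '0 -0.006 0 0 0; 0 -0.01 0 0 0; 0 -0.014 0 0 0; 0 -0.018 0 0 0; 0 -0.023 0 0 0; 0 -0.029 0 0 0; 0 -0.037 0 0 0.2; 0 -0.05 0 0 0.5; 0 -0.06 0 0 0.5; 0 -0.06 0 0 0.5'
python3 -m jog '-0.03 0 0 0 0.5; -0.06 0 0 0 0.5; -0.09 0 0 0 0.5; -0.105 0 0 0 0.5; -0.105 0 0 0 0.5'
python3 -c "
from h import *
wl(save='w16.png')
g=snap('scene','s16.png');print(tilt(g,(.545,.07)),topc(g,(.545,.07),.12,.065))
g=snap('top','t16.png');print(topc(g,(.545,.07),.12,.065)); cv2.imwrite('pics/t16c.png',cv2.resize(g['color'][180:300,190:350],None,fx=5,fy=5))
plan(.54,.015,.105,6.4)
"
```

```text
t: 25.15
ee_pos: [0.5357, -0.0142, 0.0399]
ee_rot: [0.04, 0.706, -0.04, 0.706]
contact_force: [-0.8, -0.4, 0.5]
opening: 0.0425
t: 25.65
ee_pos: [0.5368, -0.0125, 0.1039]
ee_rot: [0.039, 0.705, -0.039, 0.707]
contact_force: [0.8, -0.8, 0.4]
opening: 0.0423
t 25.7 pos [ 0.5361 -0.0125  0.103 ] F [-0.6 -0.  -0.9] slope deg xy [0.  0.7]
top z-range tool -45.4 43.8
('slope', array([-0.028, -0.009]), 'n', 541, 'zr', np.float64(0.116), np.float64(0.1249), 'x', np.float64(0.5134), np.float64(0.5897), 'y', np.float64(0.0424), np.float64(0.1179)) (array([0.5496, 0.0746, 0.0456]), array([0.5565, 0.0793, 0.1205], dtype=float32), 582)
(array([0.5444, 0.0709, 0.046 ]), array([0.5447, 0.0712, 0.1195], dtype=float32), 593)
t 25.8 pos [ 0.5353 -0.0126  0.1021] F [0.1 0.6 0.3] op 0.0428 q [ 0.1   0.54 -0.2   1.93  0.16  0.7  -0.31]
R [[-0.001, 0.111, 0.994], [-0.0, 0.994, -0.111], [-1.0, -0.0, -0.001]]
shift/0.6 [-0.0049  0.0466  0.0028] twist/.5 options [ 1.7000e-03 -6.2815e+00]
```

View pics/t16c.png

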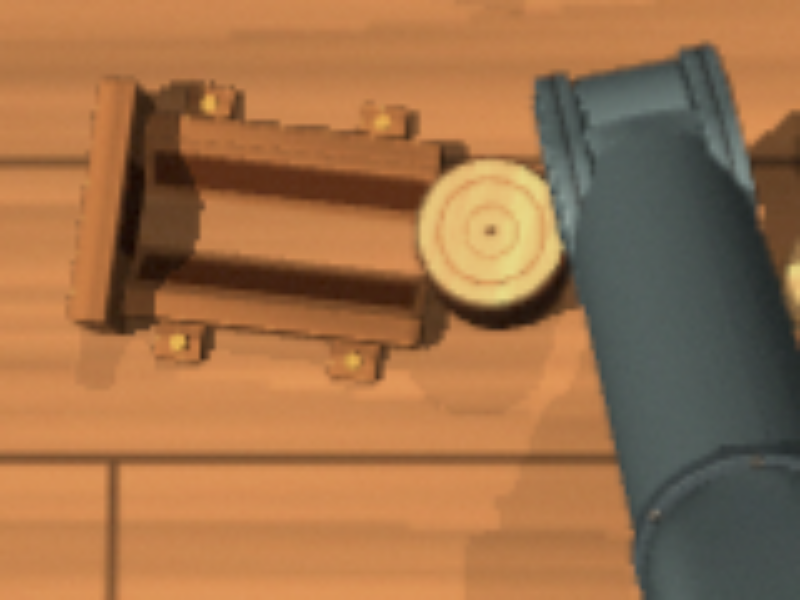

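View pics/w16.png

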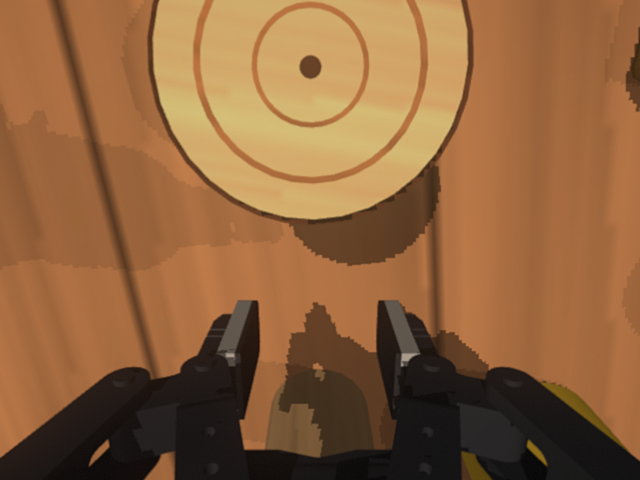

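```bash
python3 -m jog '0 0.02 0.001 0 0.5; 0 0.04 0.001 0 0.5; 0 0.05 0.001 0 0.5; 0 0.06 0.001 0 0.5; 0 0.07 0.001 0 0.5; 0 0.08 0.001 0 0.5; 0 0.09 0.001 0 0.5; 0 0.1 0.001 0 0.5'
python3 -c "
from h import *
wl(save='w17.png')
g=snap('scene','s17.png');cv2.imwrite('pics/s17c.png',cv2.resize(g['color'][120:300,220:460],None,fx=3.2,fy=3.2))"
```

```text
t: 26.6
ee_pos: [0.5436, 0.0454, 0.1034]
ee_rot: [0.039, 0.706, -0.041, 0.706]
contact_force: [-0.4, -5.4, 7.3]
opening: 0.043
t 26.65 pos [0.5438 0.0471 0.1035] F [-0.7 -2.6  4.6] slope deg xy [ -2.9 -13. ]
mark px [319. 183.] world [0.5506 0.1006 0.1282] tool frame mm [-24.7  53.9   0.9]
top z-range tool -44.0 45.7
```

View pics/s17c.png

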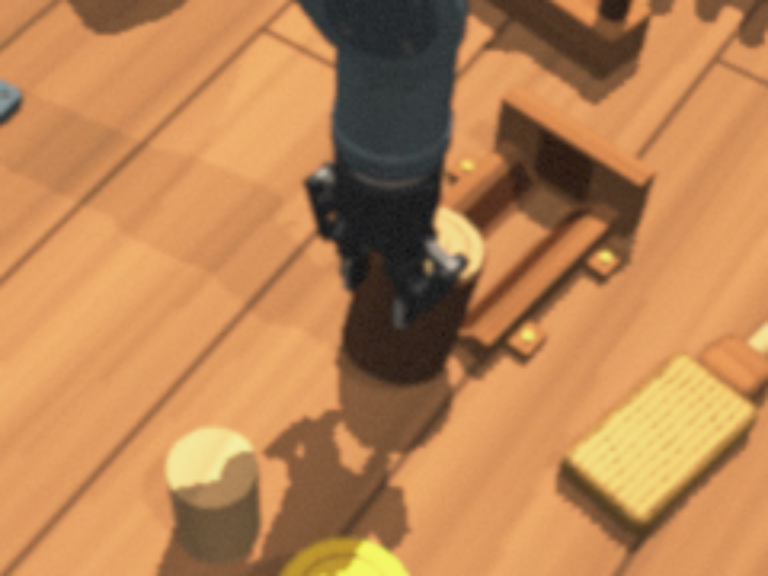

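It is tipping about the rail ends (13° now) and stays centred. I'll continue past the balance point.

```bash
python3 -m jog '0 0.01 0 0 0.5; 0 0.02 0 0 0.5; 0 0.03 0 0 0.5; 0 0.04 0 0 0.5; 0 0.05 0 0 0.5; 0 0.056 0 0 0.5'
python3 -c "
from h import *
wl(save='w18.png')
g=snap('scene','s18.png');cv2.imwrite('pics/s18c.png',cv2.resize(g['color'][120:300,220:460],None,fx=3.2,fy=3.2))"
```

```text
t: 27.3
ee_pos: [0.5495, 0.0789, 0.1058]
ee_rot: [0.039, 0.704, -0.041, 0.708]
contact_force: [-3.6, -7.5, 28.6]
opening: 0.0426
t 27.35 pos [0.5497 0.0798 0.1058] F [-2.  -4.5 20.7] slope deg xy [ -7.9 -32.2]
top z-range tool -40.3 46.0
```

View pics/s18c.png

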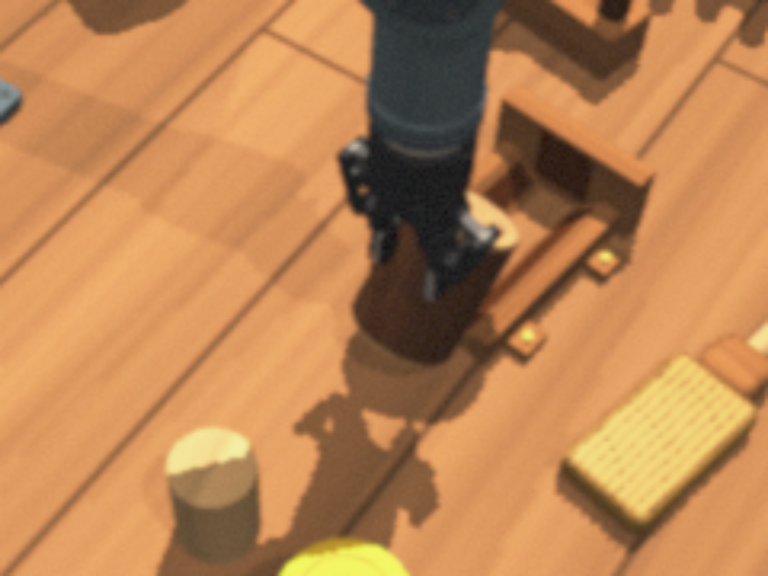

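```bash
python3 -m jog '-0.008 0.002 0 0 0.5; -0.014 0.008 0 0 0.5; -0.018 0.016 0 0 0.5; -0.022 0.024 0 0 0.5; -0.025 0.03 0 0 0.5; -0.025 0.03 0 0 0.5'
python3 -c "
from h import *
wl(save='w19.png')
g=snap('scene','s19.png');cv2.imwrite('pics/s19c.png',cv2.resize(g['color'][120:300,220:460],None,fx=3.2,fy=3.2))"
```

```text
t: 28.0
ee_pos: [0.5488, 0.0994, 0.118]
ee_rot: [0.039, 0.706, -0.039, 0.706]
contact_force: [-0.6, 0.2, -0.4]
opening: 0.0429
t 28.05 pos [0.5487 0.0988 0.1178] F [ 0.1 -0.7 -0.5] slope deg xy [0.2 2.1]
top z-range tool -38.1 39.0
```

View pics/s19c.png

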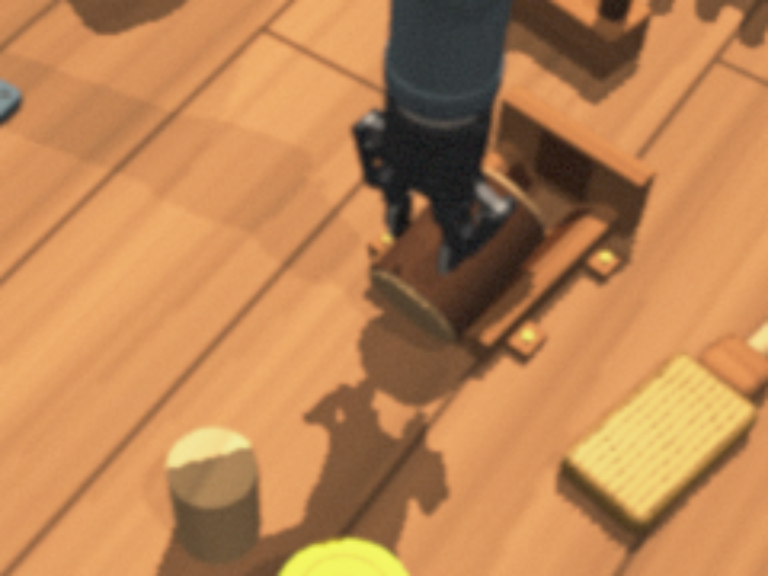

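View pics/w19.png

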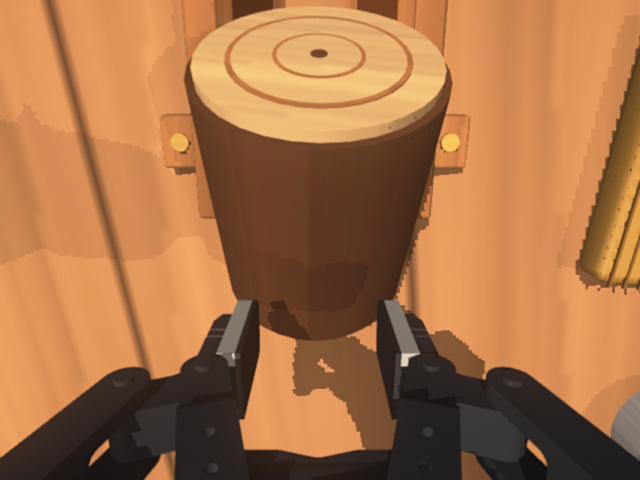

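```bash
python3 -m jog '-0.05 -0.01 0 0 0.3; -0.07 -0.05 0 0 0; -0.07 -0.11 0 0 0; -0.07 -0.16 0 0 0; -0.07 -0.17 0 0 0; -0.07 -0.17 0 0 0'
python3 -c "
from h import *
w=snap('wrist','w20.png');g=snap('scene','s20.png');t=snap('top','t20.png');cv2.imwrite('pics/t20c.png',cv2.resize(t['color'][180:300,190:350],None,fx=5,fy=5))
A=np.ascontiguousarray
for f in (w,t,g):
    P=cloud(f)
    q=P[(abs(P[:,0]-.555)<.06)&(P[:,1]>.06)&(P[:,1]<.27)&(P[:,2]>.083)&(P[:,2]<.105)].astype(np.float32)
    if len(q)>20: print(len(q),cv2.boxPoints(cv2.minAreaRect(A(q[:,:2]))).round(4).tolist(),q[:,2].max(),cv2.fitLine(A(q[q[:,2]>.09]),cv2.DIST_L2,0,.01,.01).ravel())
plan(.5435,.06,.048,6.4)
"
```

```text
t: 28.7
ee_pos: [0.5373, -0.0046, 0.1597]
ee_rot: [0.04, 0.706, -0.04, 0.706]
contact_force: [-0.3, 0.2, 0.1]
opening: 0.0001
3330 [[0.5169000029563904, 0.10840000212192535], [0.5795999765396118, 0.10119999945163727], [0.5807999968528748, 0.11219999939203262], [0.5181999802589417, 0.11940000206232071]] 0.096408375 [ 0.9931607  -0.1166467   0.00503062  0.5485329   0.11008204  0.0924345 ]
747 [[0.5123999714851379, 0.10620000213384628], [0.5835000276565552, 0.09960000216960907], [0.5947999954223633, 0.22030000388622284], [0.5235999822616577, 0.22689999639987946]] 0.10348831 [ 0.0943912   0.9955342  -0.0014239   0.5534397   0.16325146  0.09411082]
860 [[0.5160999894142151, 0.10540000349283218], [0.5820000171661377, 0.10029999911785126], [0.59170001745224, 0.22370000183582306], [0.5259000062942505, 0.2289000004529953]] 0.099332936 [1.0346434e-01 9.9463278e-01 8.5435354e-04 5.5491638e-01 1.6207397e-01
 9.3716934e-02]
t 28.85 pos [ 0.5376 -0.0015  0.1598] F [ 0.1 -0.1 -0.7] op 0.0002 q [ 0.09  0.45 -0.21  1.89  0.12  0.82 -0.3 ]
R [[-0.0, 0.109, 0.994], [0.001, 0.994, -0.109], [-1.0, 0.001, -0.0]]
shift/0.6 [ 0.1864  0.1027 -0.0014] twist/.5 options [ 5.200e-03 -6.278e+00]
```

View pics/t20c.png

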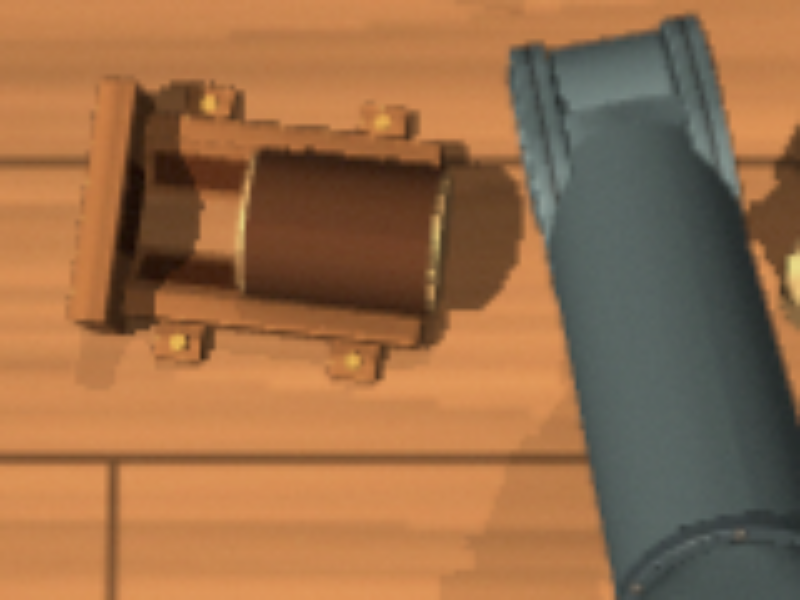

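View pics/w20.png

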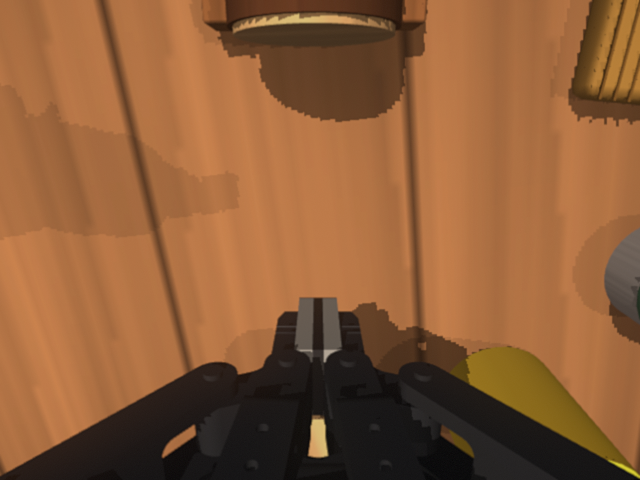

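```bash
python3 -m jog '0.05 0.02 0 0 0; 0.1 0.05 0.001 0 0; 0.14 0.07 0.001 0 0; 0.17 0.075 0.001 0 0; 0.187 0.08 0.001 0 0; 0.187 0.1 0.001 0 0; 0.187 0.115 0.001 0 0; 0.187 0.13 0.001 0 0; 0.187 0.145 0.001 0 0; 0.187 0.16 0.001 0 0'
python3 -m jog '0 0.012 0 0 0; 0 0.024 0 0 0; 0 0.036 0 0 0; 0 0.048 0 0 0; 0 0.06 0 0 0; 0 0.072 0 0 0; 0 0.084 0 0 0; 0 0.092 0 0 0; 0 0.098 0 0 0'
python3 -c "
from h import *
w=snap('wrist','w21.png')
plan(.5554,.1657,.048,6.4)"
```

```text
t: 29.85
ee_pos: [0.5492, 0.0929, 0.0484]
ee_rot: [0.039, 0.706, -0.039, 0.706]
contact_force: [-0.6, -4.4, 1.1]
opening: -0.0001
t: 30.75
ee_pos: [0.5553, 0.15, 0.0477]
ee_rot: [0.039, 0.706, -0.04, 0.706]
contact_force: [-0.1, -5.0, 1.1]
opening: -0.0001
t 30.8 pos [0.5554 0.1509 0.0477] F [ 0.1 -3.5  1.2] op 0.0001 q [-0.22  0.67 -0.17  1.84  0.18  0.64 -0.6 ]
R [[0.0, 0.111, 0.994], [-0.0, 0.994, -0.111], [-1.0, -0.0, 0.0]]
shift/0.6 [-0.0005  0.0245 -0.0027] twist/.5 options [ 1.4000e-03 -6.2818e+00]
```

View pics/w21.png

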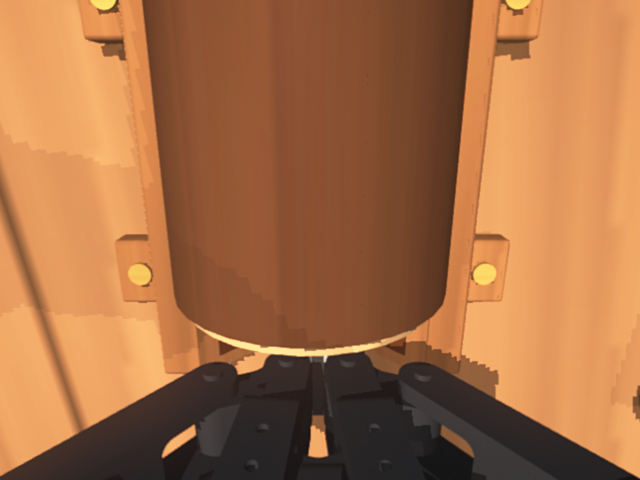

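Sliding at 4–5 N. I'll push on slowly until the force jumps at the stop.

```bash
python3 -m jog '0 0.006 0 0 0; 0 0.012 0 0 0; 0 0.017 0 0 0; 0 0.02 0 0 0; 0 0.023 0 0 0; 0 0.025 0 0 0'; python3 -m jog '0 0.003 0 0 0; 0 0.006 0 0 0; 0 0.006 0 0 0'
```

```text
t: 31.4
ee_pos: [0.5569, 0.1655, 0.0477]
ee_rot: [0.039, 0.706, -0.039, 0.706]
contact_force: [-0.9, -4.6, 2.5]
opening: -0.0
t: 31.7
ee_pos: [0.5569, 0.1658, 0.0474]
ee_rot: [0.038, 0.707, -0.041, 0.705]
contact_force: [-1.0, -11.4, 3.8]
opening: 0.0002
```

```bash
python3 -m jog '0 0.004 0 0 0; 0 0.007 0 0 0; 0 0.007 0 0 0; 0 0 0 0 0; 0 -0.008 0 0 0; 0 -0.02 0 0 0; 0 -0.05 0 0 0; 0 -0.09 0 0 0; 0 -0.13 0 0 0; 0 -0.16 0 0 0'
python3 -m jog '-0.05 -0.02 0 0 0; -0.1 -0.05 0 0 0; -0.16 -0.08 0 0 0; -0.2 -0.08 0 0 0; -0.2 -0.08 0 0 0'
python3 -c "
from h import *
s=get_state();print(s['t'],s['ee_pos'],s['contact_force'])
g=snap('scene','s22.png');t=snap('top','t22.png');cv2.imwrite('pics/t22c.png',cv2.resize(t['color'][180:300,190:350],None,fx=5,fy=5))
A=np.ascontiguousarray
for n,f in (('top',t),('scene',g)):
    P=cloud(f)
    q=P[(abs(P[:,0]-.555)<.06)&(P[:,1]>.06)&(P[:,1]<.305)&(P[:,2]>.083)&(P[:,2]<.105)].astype(np.float32)
    print(len(q),cv2.boxPoints(cv2.minAreaRect(A(q[:,:2]))).round(4).tolist(),q[:,2].max())
    for k in ('log_mid','cradle_seat','mallet','blank','billet','brush','gouge','plane','tin'): print(k,[(np.round(r['location'],3),round(r['conf'],2)) for r in place_of(k,n)][:3])
"
```

```text
t: 32.7
ee_pos: [0.5463, 0.0713, 0.0477]
ee_rot: [0.039, 0.706, -0.04, 0.706]
contact_force: [0.3, -0.3, 0.1]
opening: -0.0005
t: 33.2
ee_pos: [0.5437, 0.0249, 0.1713]
ee_rot: [0.04, 0.704, -0.04, 0.708]
contact_force: [0.9, 0.1, -0.3]
opening: -0.0001
33.2 [0.54369587 0.02491007 0.17126066] [ 0.87537772  0.11633659 -0.28074707]
743 [[0.5195000171661377, 0.17970000207424164], [0.592199981212616, 0.17389999330043793], [0.6025000214576721, 0.30300000309944153], [0.5297999978065491, 0.30880001187324524]] 0.10321274
log_mid [(array([ 0.665, -0.172,  0.06 ]), 0.81), (array([0.562, 0.237, 0.048]), 0.55)]
cradle_seat []
mallet [(array([ 0.729, -0.334,  0.001]), 0.63)]
blank [(array([ 0.598, -0.334, -0.001]), 0.56)]
billet [(array([ 0.519, -0.137,  0.   ]), 0.67)]
brush [(array([ 0.775,  0.175, -0.004]), 0.62)]
gouge [(array([ 0.545, -0.509, -0.001]), 0.91)]
plane [(array([ 0.431,  0.496, -0.002]), 0.87)]
tin [(array([ 0.789, -0.081, -0.003]), 0.63), (array([ 0.432,  0.493, -0.006]), 0.28)]
841 [[0.5227000117301941, 0.17870000004768372], [0.5899999737739563, 0.1720000058412552], [0.6022999882698059, 0.29589998722076416], [0.535099983215332, 0.3025999963283539]] 0.10055634
log_mid [(array([ 0.287, -0.304,  0.061]), 0.98), (array([ 0.663, -0.174,  0.059]), 0.88), (array([0.56 , 0.238, 0.049]), 0.59)]
cradle_seat [(array([0.562, 0.236, 0.047]), 0.77)]
mallet [(array([ 0.734, -0.33 ,  0.   ]), 0.78), (array([ 0.593, -0.333,  0.003]), 0.74)]
blank [(array([ 0.591, -0.332,  0.005]), 0.93), (array([ 0.522, -0.134,  0.007]), 0.28)]
billet [(array([ 0.522, -0.136,  0.005]), 0.85), (array([ 0.546, -0.516, -0.001]), 0.47)]
brush [(array([ 0.778,  0.177, -0.002]), 0.72), (array([0.56 , 0.238, 0.057]), 0.49)]
gouge [(array([ 0.546, -0.519,  0.001]), 0.71)]
plane [(array([ 0.432,  0.495, -0.   ]), 0.63)]
tin [(array([ 0.784, -0.076, -0.004]), 0.81)]
```

View pics/t22c.png

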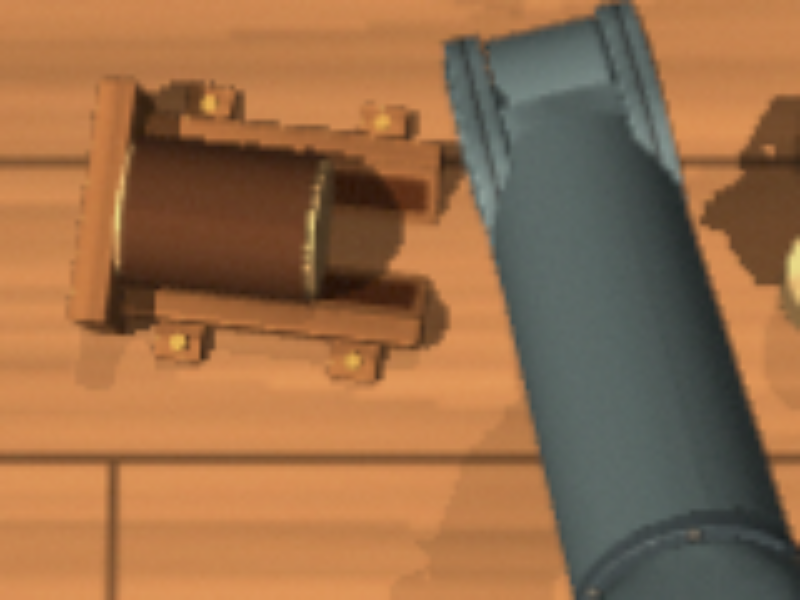

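View pics/s22.png

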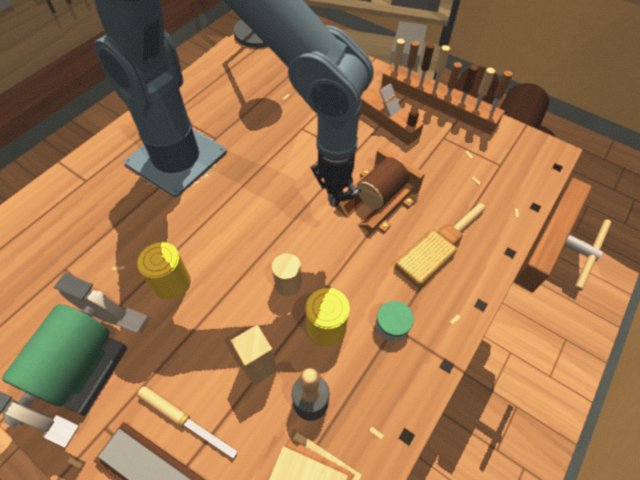

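The log lies in the V with its far end against the stop board (top crop x≈120). Its measured middle is (0.561, 0.2375, 0.0485) and the seat is at (0.562, 0.236, 0.047). Every bystander is where it started and the tool is clear of everything, so I'm handing it in.

```bash
python3 -c "
from station import *
print(sign_off())"
```

```text
the job is handed in; nothing more can be done
None
```

The log now lies on its side in the V, butted against the stop board, and I handed the job in at about 33 s. I slid it standing around the billet to the cradle mouth and tipped it over the rail ends. I then pushed its end along until it stopped moving, with the force up from about 5 N to 11 N.

**Log position:** the last pictures put its middle at about (0.561, 0.238, 0.048) m. The network puts the seat at (0.562, 0.236, 0.047) m, so the two agree within its 4 mm accuracy.

**Bystanders:** the mallet, blank, billet, brush, gouge, plane and tin are where they started, within the measuring noise, and so are the yellow look-alikes. The tool was clear of everything, reading about 0 N.

**What did not go smoothly:**
- **First push:** it was too high. The log leaned about 8–9°, so I let it settle back upright and pushed lower.
- **Rest of the slide:** the log leaned about 5° against the gripper but stayed stable, and stood upright again each time I backed off.
- **Tipping:** the upward force briefly reached about 29 N through friction, until I raised the tool.
- **Network reports:** in the final check the "log_mid" network ranked the yellow look-alikes above the real log. I told them apart by colour and position.

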